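Fit a cup chuck to the banding wheel

TASK

Fit the narrow cup chuck from the wooden stand to the banding wheel: lower its tapered shank into the socket in the middle of the disc without forcing it and let go, then tap it gently down with the rubber face of the tamper until the taper is tight. Stand the tamper back upright on the bench clear of the wheel, then check the fit: grip the chuck, turn it by at least an eighth of a turn so that the grip of the taper alone carries the wheel round, and let go. Leave the wide chuck, the two unglazed cups and the bowl where they are.

Things in the scene. Friction and masses are not known exactly. Their poses are not given: they have to be found in the camera images.
- cup_chuck: narrow chuck of turned pale wood, 0.18 kg, standing shank down in a hole of the stand. Origin: on its axis at the underside of the collar; z up. Above: collar 56 mm across, 8 mm high; straight round body 44 mm across from 8 to 40 mm (grip here). Below: round shank tapering from 23 mm at the collar to 14.6 mm at 42 mm, end bevelled to 10.6 mm at 44 mm. Fits at any turn about its axis
- chuck_top (a point): centre of the flat striking boss, 24 mm across, on top of the narrow chuck, 45 mm above its origin
- plate_chuck: the other chuck, to be left: same wood and shank, but a wide flat head 70 mm across from 20 to 33 mm above the underside of its collar. Origin at the underside of the collar, on the axis. Stands in the other hole of the stand
- chuck_stand: fixed wooden block 205 x 76 x 54 mm on the bench; origin in the middle of its underside, x along its length. Two plain loose holes of 28 mm, 47 mm deep, 52.5 mm either side of the middle along x; the chucks rest in them with their collars on its top. Which chuck is in which hole varies
- socket (a point): centre of the upper face of the wheel's disc, 85 mm above the bench, z up. Disc 150 mm across, 12 mm thick, with a 30 mm hole; in it the tapered socket, a bush of six sprung brass jaws about 18 mm apart at their top, 0 to 12 mm below the face. The shank drops in until the collar is 10 to 24 mm above the disc and stands there. How deep the bush sits varies, so the depth at which the taper is tight must be felt
- banding_wheel: fixed iron foot, 132 mm across, origin under its centre. Feel of the socket: the push that drives the chuck grows from about 2 N as it goes in; once 20 to 25 N drives it no deeper it is tight, held by friction, its collar still clear of the disc by up to 19 mm; soon after, it stops hard. A push or blow over 45 N by the tamper would split the chuck; blows at 20 mm/s or slower stay below it
- wheel (a joint): turn of the banding wheel's disc about its vertical axis, rad, 0 at the start, positive anticlockwise seen from above, up to 3 rad either way; its greased bearing drags with 0.06 N m. A chuck that is not tight slips round in the socket and the disc stays behind
- tamper: turned wooden tamper, 0.2 to 0.35 kg, 135 mm tall, standing upright on its head on the bench. Origin: centre of its flat striking face, underneath, a black rubber pad 51 mm across; z up along the handle. Head 54 mm across up to 44 mm; straight round cork-wrapped handle 27 mm across from 58 to 118 mm (grip here); end knob 29 mm across. Its face is brought down on the boss of the chuck
- cup_a: unglazed cup on a round wooden bat behind the wheel, 65 mm across, 67 mm tall; leave alone
- cup_b: unglazed cup of the same kind on the same bat; leave alone
- small_bowl: stoneware bowl 124 mm across, 45 mm tall, on the bench behind; leave alone
Things that resemble listed ones, but are neither listed nor needed, are in the scene too. There is more than one size of the banding_wheel; the job needs the larger. What is shaped like the cup_chuck but blue is not meant.

How it is judged:
By the outcome, as a careful person would: the job done as asked, in the order asked, and still so for the second after the job is handed in, with the robot touching nothing.
It also fails if it takes over 67 s, if anything falls off the work surface, if the arm or the gripper's body presses on something with over 40 N, if the wrist force passes 120 N, or if a joint passes its speed limit or range.

ROBOT

A 7-joint arm with a two-finger parallel gripper is mounted at the origin on a cart in front of the work surface, level with it; the furniture and walls round the work are solid. World frame = base frame: x ahead of the robot, y to its left, z up, the work surface at z = 0. Lengths are in m, angles in rad, forces in N, time in s.
With the tool pointing down it reaches from about 0.4 to 0.875 m from the base axis. Payload 6.5 kg.
Tool frame: the origin (TCP) lies at the very end of the fingers, on their centre line; the grasp point (between the pads) lies 19 mm behind it; z points along the fingers, y is the direction in which the jaws open and shut (so a half turn about z gives the same grasp; the last joint's range is limited). The gripper opens to 88 mm and grips with 3 to 60 N. Pads are 18 mm wide; open, the fingers measure 123 mm over their backs; the gripper's body (75 mm by 187 mm) begins 45 mm behind the grasp point.
Start: joints at [1.167, 0.536, -0.004, 1.538, 0.003, 1.067, -0.071], TCP at [0.215, -0.613, 0.239] pointing down, gripper open.
Joint ranges: [-2.7, 2.7], [-0.37, 2.16], [-1.27, 1.26], [0.24, 2.4], [-1.31, 4.45], [0.19, 1.91], [-2.76, 2.76]. Speed limits (rad/s): [2.39, 2.39, 3.14, 3.14, 3.14, 3.14, 3.14].

INTERFACE

Orientations are given as a unit quaternion [w, x, y, z].
In Python, from rig import robot, snapshot, camera_info gives the robot as it stands.
- The arm moves only by the tool move_arm, never from a script. Its argument "moves" is a list of rows, each an object of numbers: "dx", "dy", "dz": the shift along the tool's x, y, z in mm; "ax", "ay", "az": the turn, a rotation vector about the tool's x, y, z in rad. A call has exactly 10 rows; each row shifts and turns the commanded pose from where the row before left it, along the tool's axes as they then stand; what a row does not reach is not made up. A row lasts 1/12 s, in which the tool goes at most 41.7 mm and 7.16 degrees, less where a joint would pass 70% of its speed; a pose out of reach is approached as far as the arm can. A call is refused whole if a number of a shift passes 41.7 or a number of a turn 0.125, either way. A call with a gripper value outside its range is refused whole. "fingers" is the finger opening in mm, from 0 to 88.1, set as the call begins (left out, the last holds). The fingers move at their own pace and stop on an object; "newtons" is the grip in N (left out, the last holds). Time passes only in rows, so rows that do not move let the fingers close, or fill a call up. It gives the time, the measured TCP pose, the force and the opening at its end, in the units of the state.
- robot.get_obs(): the state, without advancing time (a new reading comes with each control period).
- snapshot(name): name is "side" or "top" or "wrist"; returns the picture (384x512x3 uint8, red, green, blue); there is no depth.
- camera_info(name): a dict with "intrinsics" (3x3 intrinsics, pixels), "origin" and "rotation" of the camera in the world; the wrist camera has in their place "mount" (4x4, takes a point from camera to tool coordinates, whose origin is the TCP and whose axes are the flange's). Camera axes: x right, y up, looking along -z (the intrinsics and any distortion apply to the point x, -y, -z); pixel columns grow to the right and rows downward; lengths in m; the calibration is good to about 2 mm. A picture is of the moment at which its call begins: read the wrist's pose just before it. camera_info takes no time and is no camera call.
- robot.finish_job(): hands the job in, once; it reports no verdict.
The state is a dict: "time_s": time; "joint_pos": joint angles; "dq": joint speeds; "joint_efforts": joint torques, N m; "ee_pos": TCP position; "tool_rot": TCP orientation; "ft_force": force on the tool from outside, world axes, zero at the start; "ft_torque": the same for the moment, N m; "width": finger opening in m.
Only numpy, scipy, OpenCV 4.12 (cv2) and the standard library are available. Lean on these libraries where they do the work, as an engineer would, in place of code of your own. Each camera call takes 0.05 s, during which the arm holds its last target.

## Working session

There is one attempt and no reset: what is moved stays moved. The work goes in short steps, Python scripts to look and compute and a tool call to move; the robot and the scene stay as the last step left them, time stands still between calls to the robot, and variables do not carry over. Pictures are saved under pics/ and viewed, and the job is handed in when it is done.

Besides the shell and the picture viewer there is one more tool, called in YAML: its name, and indented under it one key for each argument. move_arm: Moves the arm, as the interface text tells. Its arguments: {"type":"object","properties":{"moves":{"type":"array","items":{"type":"object","properties":{"dx":{"type":"number"},"dy":{"type":"number"},"dz":{"type":"number"},"ax":{"type":"number"},"ay":{"type":"number"},"az":{"type":"number"}}}},"fingers":{"type":"number"},"newtons":{"type":"number"}},"required":["moves"]}

```bash
ls; mkdir -p pics; python3 - <<'E'
from rig import robot, snapshot, camera_info
import cv2
print(robot.get_obs())
for n in ("side","top","wrist"):
    print(n,camera_info(n))
for n in ("side","top"):
    cv2.imwrite(f"pics/{n}0.png",cv2.cvtColor(snapshot(n),cv2.COLOR_RGB2BGR))
E
```

```text
pics
{'time_s': 0.0, 'joint_pos': array([ 1.16679785,  0.53716843, -0.00443693,  1.53887377,  0.00259921,
        1.06732752, -0.07120406]), 'dq': array([-0.0002675 , -0.00213444, -0.00027037,  0.00042987,  0.00043505,
        0.00219454,  0.00108067]), 'joint_efforts': array([-9.61828955e-04, -5.70981610e+01,  9.90452282e-01, -2.51611573e+01,
       -5.62796218e-02,  1.79597590e-02,  1.52266398e-04]), 'ee_pos': array([ 0.21519016, -0.61267804,  0.2378374 ]), 'tool_rot': array([-8.59759054e-04,  9.85764461e-01,  1.68129840e-01, -2.12614673e-04]), 'ft_force': array([ 0.90660779, -0.52153901, -0.12636619]), 'ft_torque': array([0.00213848, 0.03949149, 0.00402637]), 'width': 0.08814467935214833}
side {'intrinsics': array([[446.73621022,   0.        , 254.87063334],
       [  0.        , 446.73621022, 197.78600916],
       [  0.        ,   0.        ,   1.        ]]), 'origin': array([0.08069382, 1.1413446 , 0.85066461]), 'rotation': array([-0.18627545, -0.10035954,  0.46788136,  0.85808884])}
top {'intrinsics': array([[405.80335215,   0.        , 256.04748361],
       [  0.        , 405.80335215, 189.96376727],
       [  0.        ,   0.        ,   1.        ]]), 'origin': array([0.40151432, 0.07418273, 1.33916218]), 'rotation': array([-0.70519394, -0.05069534,  0.04130833,  0.70599229])}
wrist {'intrinsics': array([[302.41759407,   0.        , 258.95610991],
       [  0.        , 302.41759407, 191.63496025],
       [  0.        ,   0.        ,   1.        ]]), 'mount': array([[-3.54315310e-05,  9.56477104e-01,  2.91807381e-01,
         7.56968439e-02],
       [ 9.99999860e-01, -1.20448973e-04,  5.16224813e-04,
         8.61755133e-05],
       [ 5.28905114e-04,  2.91807359e-01, -9.56476966e-01,
        -1.47328934e-01],
       [ 0.00000000e+00,  0.00000000e+00,  0.00000000e+00,
         1.00000000e+00]])}
```

View pics/side0.png

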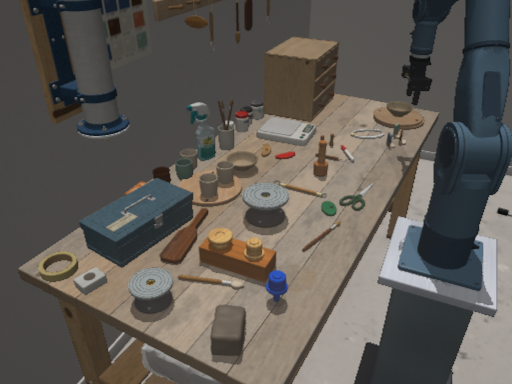

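View pics/top0.png

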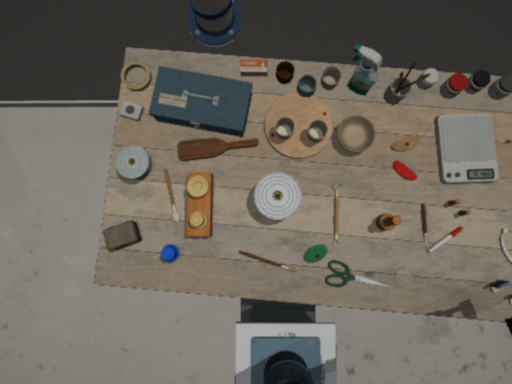

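```bash
cat > h.py <<'E'
import numpy as np, cv2
from scipy.spatial.transform import Rotation as R
from rig import robot, snapshot, camera_info
def q(v): return R.from_quat(v,scalar_first=True).as_matrix()
def campose(n,obs=None):
    c=camera_info(n);K=c['intrinsics']
    if n=='wrist':
        T=np.eye(4);T[:3,:3]=q(obs['tool_rot']);T[:3,3]=obs['ee_pos'];M=T@c['mount'];return K,M[:3,:3],M[:3,3]
    return K,q(c['rotation']),c['origin']
def plane(n,u,v,z,obs=None):
    K,Rm,o=campose(n,obs)
    d=Rm@np.array([(u-K[0,2])/K[0,0],-(v-K[1,2])/K[1,1],-1]); return o+d*(z-o[2])/d[2]
def proj(n,p,obs=None):
    K,Rm,o=campose(n,obs); c=Rm.T@(np.asarray(p,float)-o); return np.array([K[0,2]+K[0,0]*c[0]/-c[2],K[1,2]+K[1,1]*c[1]/c[2]])
def save(name,im,box=None,s=1):
    if box: im=im[box[1]:box[3],box[0]:box[2]]
    im=cv2.resize(im,None,fx=s,fy=s,interpolation=cv2.INTER_CUBIC)
    cv2.imwrite(f'pics/{name}.png',cv2.cvtColor(im,cv2.COLOR_RGB2BGR))
E
python3 - <<'E'
from h import *
for nm,u,v,z in [('wheel',277,197,.085),('wide',198,185,.087),('narrow',198,220,.099),('tamper',388,222,.1),('smallwheel',132,162,.06)]:
    print(nm,plane('top',u,v,z).round(3))
t=cv2.cvtColor(cv2.imread('pics/top0.png'),cv2.COLOR_BGR2RGB)
s=cv2.cvtColor(cv2.imread('pics/side0.png'),cv2.COLOR_BGR2RGB)
save('t1',t,(170,150,310,250),5.5)
save('t2',t,(360,195,420,245),10)
save('s1',s,(190,170,330,300),4.5)
save('s2',s,(290,120,350,190),8)
E
```

```text
wheel [0.544 0.026 0.085]
wide [0.581 0.272 0.087]
narrow [0.472 0.268 0.099]
tamper [ 0.465 -0.31   0.1  ]
smallwheel [0.661 0.491 0.06 ]
```

View pics/t1.png

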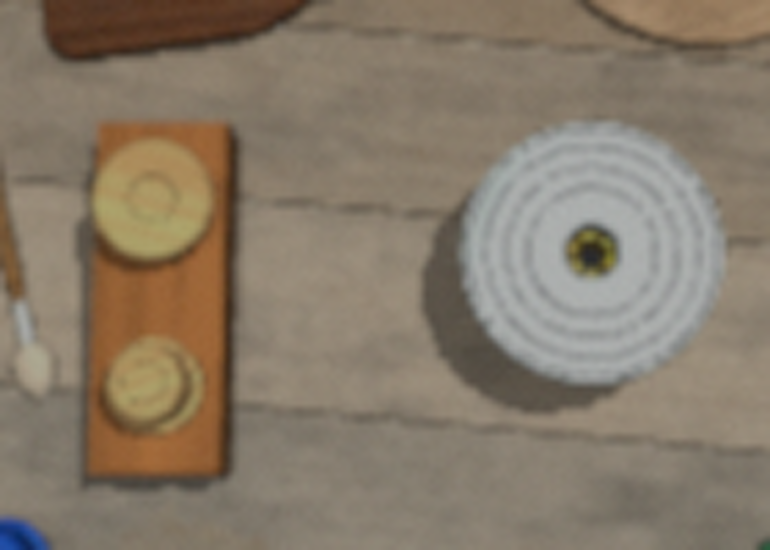

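View pics/t2.png

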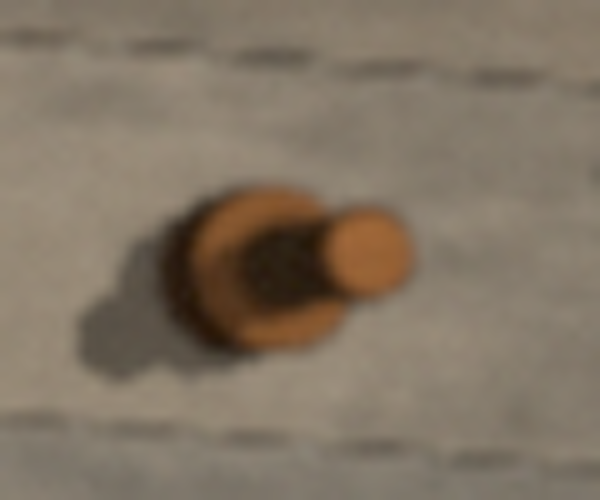

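View pics/s1.png

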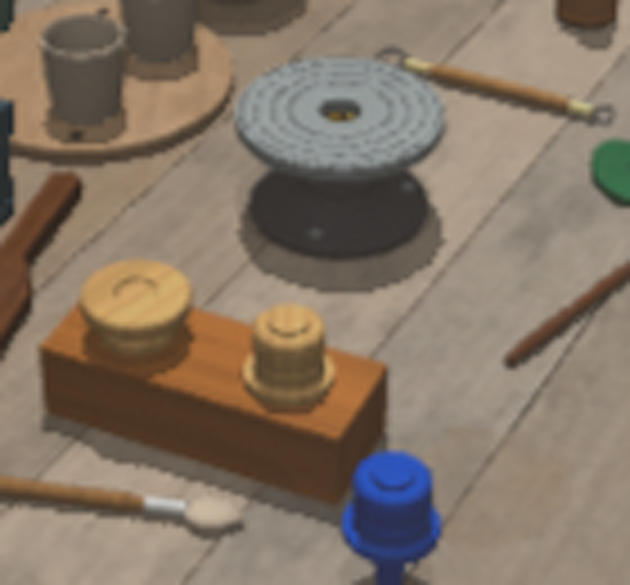

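View pics/s2.png

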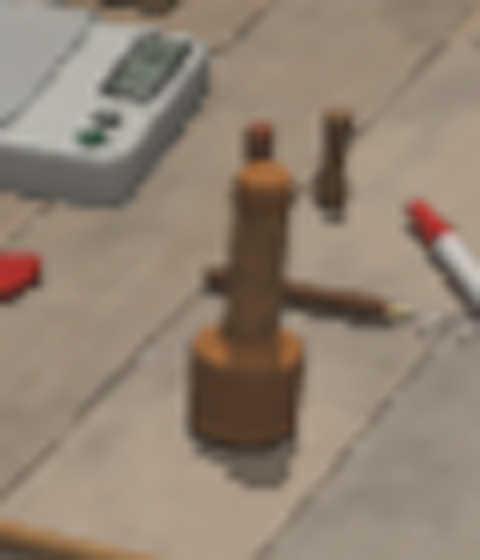

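```bash
python3 - <<'E'
from h import *
def tp(u,v,b=(170,150),s=5.5): return (u+.5)/s+b[0]-.5,(v+.5)/s+b[1]-.5
for nm,uv,z in [('wheel',tp(592,252),.085),('wide',tp(152,200),.087),('narrow',tp(145,383),.097),('collar',tp(155,386),.062),
  ('knob',tp(370,252,(360,195),10),.135),('head',tp(268,268,(360,195),10),.044)]:
    print(nm,uv,plane('top',*uv,z).round(4))
def sp(u,v,b=(190,170),s=4.5): return (u+.5)/s+b[0]-.5,(v+.5)/s+b[1]-.5
for nm,uv,z in [('wheel',sp(340,112),.085),('narrow',sp(289,327),.099),('wide',sp(136,292),.087),('knob',sp(264,180,(290,120),8),.130)]:
    print(nm,uv,plane('side',*uv,z).round(4))
o=robot.get_obs(); print(R.from_quat(o['tool_rot'],scalar_first=True).as_matrix().round(3))
E
```

```text
wheel (277.22727272727275, 195.4090909090909) [0.5486 0.025  0.085 ]
wide (197.22727272727272, 185.95454545454544) [0.5785 0.2745 0.087 ]
narrow (195.95454545454544, 219.22727272727275) [0.4741 0.2749 0.097 ]
collar (197.77272727272728, 219.77272727272725) [0.4744 0.2748 0.062 ]
knob (396.55, 219.75) [ 0.4697 -0.3244  0.135 ]
head (386.35, 221.35) [ 0.4699 -0.3221  0.044 ]
wheel (265.1666666666667, 194.5) [0.5483 0.0285 0.085 ]
narrow (253.83333333333331, 242.27777777777777) [0.4725 0.2818 0.099 ]
wide (219.83333333333334, 234.5) [0.5797 0.276  0.087 ]
knob (322.5625, 142.0625) [ 0.4712 -0.3263  0.13  ]
[[ 0.943  0.331 -0.001]
 [ 0.331 -0.943  0.001]
 [-0.    -0.002 -1.   ]]
```

```bash
cat >> h.py <<'E'
def yaw(o): m=q(o['tool_rot']); return np.arctan2(m[1,0],m[0,0])
def plan(tgt,yw,n=None,o=None,step=38.,astep=.115,lev=True):
    """rows from current measured pose to tgt (m), tool pointing down with tool-x at yaw yw"""
    o=o or robot.get_obs(); p=o['ee_pos'].copy(); M=q(o['tool_rot'])
    T=np.asarray(tgt,float); y0=yaw(o); dy=(yw-y0+np.pi)%(2*np.pi)-np.pi
    L=np.linalg.norm(T-p)*1e3
    need=max(int(np.ceil(L/step)),int(np.ceil(abs(dy)/astep)),1); n=n or need
    P0=p.copy(); rows=[]
    for i in range(n):
        want=P0+(T-P0)*(i+1)/n
        d=np.round(M.T@(want-p)*1e3,1 if i==n-1 else 0)
        Rw=R.from_euler('z',y0+dy*(i+1)/n).as_matrix()@np.diag([1,-1,-1.])
        rv=np.round(R.from_matrix(M.T@Rw).as_rotvec(),3)
        p=p+M@d/1e3; M=M@R.from_rotvec(rv).as_matrix()
        r={}
        for k,v in zip(('dx','dy','dz','ax','ay','az'),[*d,*rv]):
            if abs(v)>1e-9: r[k]=float(v)
        rows.append(r)
    import json
    print('need',need,'end',p.round(4),'yaw',round(float(np.arctan2(M[1,0],M[0,0])),3))
    print(json.dumps(rows))
def st():
    o=robot.get_obs(); print('t',round(o['time_s'],2),'p',o['ee_pos'].round(4),'yaw',round(float(yaw(o)),3),'tiltz',q(o['tool_rot'])[:,2].round(4),'F',o['ft_force'].round(1),'M',o['ft_torque'].round(2),'w',round(o['width']*1e3,1),'j',o['joint_pos'].round(2)); return o
E
python3 -c "
from h import *
plan([.47,-.324,.245],1.0,10)"
```

```text
need 11 end [ 0.47  -0.324  0.245] yaw 1.0
[{"dx": 34.0, "dy": -19.0, "dz": -1.0, "ax": -0.002, "az": -0.066}, {"dx": 34.0, "dy": -16.0, "az": -0.066}, {"dx": 36.0, "dy": -15.0, "dz": -1.0, "az": -0.067}, {"dx": 37.0, "dy": -11.0, "dz": -1.0, "az": -0.066}, {"dx": 37.0, "dy": -10.0, "dz": -1.0, "az": -0.066}, {"dx": 38.0, "dy": -7.0, "az": -0.066}, {"dx": 38.0, "dy": -4.0, "dz": -1.0, "az": -0.067}, {"dx": 39.0, "dy": -2.0, "dz": -1.0, "az": -0.066}, {"dx": 38.0, "dy": 1.0, "az": -0.066}, {"dx": 38.6, "dy": 3.5, "dz": -1.1, "az": -0.066}]
```

move_arm:
  moves:
    - {"dx": 34,"dy": -19,"dz": -1,"ax": -0.002,"az": -0.066}
    - {"dx": 34,"dy": -16,"az": -0.066}
    - {"dx": 36,"dy": -15,"dz": -1,"az": -0.067}
    - {"dx": 37,"dy": -11,"dz": -1,"az": -0.066}
    - {"dx": 37,"dy": -10,"dz": -1,"az": -0.066}
    - {"dx": 38,"dy": -7,"az": -0.066}
    - {"dx": 38,"dy": -4,"dz": -1,"az": -0.067}
    - {"dx": 39,"dy": -2,"dz": -1,"az": -0.066}
    - {"dx": 38,"dy": 1,"az": -0.066}
    - {"dx": 38.6,"dy": 3.5,"dz": -1,"az": -0.066}

```text
invalid input
```

```bash
python3 -c "
from h import *
o=st(); save('w1',snapshot('wrist')); print(proj('wrist',[.47,-.323,.135],o)); st()
import pickle; pickle.dump(o,open('o1.pkl','wb'))
plan([.5486,.025,.21],1.6,10)"
```

```text
t 0.1 p [ 0.2152 -0.6128  0.2379] yaw 0.338 tiltz [-6.0e-04  1.4e-03 -1.0e+00] F [ 0.   0.5 -0.7] M [-0.01 -0.01 -0.04] w 88.3 j [ 1.17  0.54 -0.    1.54  0.    1.07 -0.07]
[ -89.8864751 -404.4490831]
t 0.15 p [ 0.2152 -0.6129  0.2381] yaw 0.338 tiltz [-5.0e-04  1.1e-03 -1.0e+00] F [-0.5  0.3 -0.5] M [-0.04 -0.02 -0.01] w 88.1 j [ 1.17  0.54 -0.    1.54  0.    1.07 -0.07]
need 19 end [0.5486 0.025  0.21  ] yaw 1.6
[{"dx": 53.0, "dy": -49.0, "dz": 3.0, "ax": -0.001, "az": -0.126}, {"dx": 58.0, "dy": -42.0, "dz": 3.0, "az": -0.126}, {"dx": 63.0, "dy": -35.0, "dz": 2.0, "az": -0.127}, {"dx": 67.0, "dy": -26.0, "dz": 3.0, "az": -0.126}, {"dx": 70.0, "dy": -17.0, "dz": 3.0, "az": -0.126}, {"dx": 71.0, "dy": -9.0, "dz": 3.0, "az": -0.126}, {"dx": 72.0, "dz": 3.0, "az": -0.126}, {"dx": 72.0, "dy": 10.0, "dz": 3.0, "az": -0.127}, {"dx": 69.0, "dy": 18.0, "dz": 2.0, "az": -0.126}, {"dx": 67.0, "dy": 27.3, "dz": 3.2, "az": -0.126}]
```

View pics/w1.png

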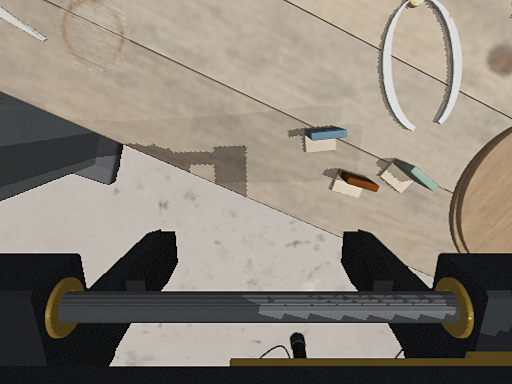

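move_arm:
  moves:
    - {"dx": 34,"dy": -19,"dz": -1,"ax": 0,"ay": 0,"az": -0.066}
    - {"dx": 34,"dy": -16,"dz": 0,"ax": 0,"ay": 0,"az": -0.066}
    - {"dx": 36,"dy": -15,"dz": -1,"ax": 0,"ay": 0,"az": -0.067}
    - {"dx": 37,"dy": -11,"dz": -1,"ax": 0,"ay": 0,"az": -0.066}
    - {"dx": 37,"dy": -10,"dz": -1,"ax": 0,"ay": 0,"az": -0.066}
    - {"dx": 38,"dy": -7,"dz": 0,"ax": 0,"ay": 0,"az": -0.066}
    - {"dx": 38,"dy": -4,"dz": -1,"ax": 0,"ay": 0,"az": -0.067}
    - {"dx": 39,"dy": -2,"dz": -1,"ax": 0,"ay": 0,"az": -0.066}
    - {"dx": 38,"dy": 1,"dz": 0,"ax": 0,"ay": 0,"az": -0.066}
    - {"dx": 38,"dy": 3,"dz": -1,"ax": 0,"ay": 0,"az": -0.066}

```text
time_s: 0.98
ee_pos: [0.4702, -0.3231, 0.2456]
tool_rot: [-0.0, 0.877, 0.481, -0.0]
ft_force: [0.1, -0.6, -0.0]
width: 0.0885
```

```bash
sed -i 's/            if abs(v)>1e-9: r\[k\]=float(v)/            r[k]=float(v)+0./' h.py; python3 -c "
from h import *
o=st(); save('w1b',snapshot('wrist')); print(proj('wrist',[.47,-.323,.135],o))
import pickle; pickle.dump(o,open('o1.pkl','wb'))
plan([.5486,.025,.215],1.6,10)"
```

```text
t 0.98 p [ 0.4702 -0.3231  0.2456] yaw 1.003 tiltz [-4.e-04  1.e-04 -1.e+00] F [ 0.1 -0.6 -0. ] M [-0.1  -0.02 -0.04] w 88.5 j [ 0.72  0.41 -0.26  1.74  0.12  1.01 -0.15]
[258.5905201  188.44919722]
need 10 end [0.5486 0.025  0.215 ] yaw 1.6
[{"dx": 33.0, "dy": -12.0, "dz": 3.0, "ax": 0.001, "ay": -0.006, "az": -0.058}, {"dx": 33.0, "dy": -10.0, "dz": 3.0, "ax": 0.0, "ay": 0.0, "az": -0.059}, {"dx": 34.0, "dy": -7.0, "dz": 4.0, "ax": 0.0, "ay": 0.0, "az": -0.058}, {"dx": 34.0, "dy": -6.0, "dz": 3.0, "ax": 0.0, "ay": 0.0, "az": -0.058}, {"dx": 35.0, "dy": -4.0, "dz": 3.0, "ax": 0.0, "ay": 0.0, "az": -0.058}, {"dx": 34.0, "dy": -2.0, "dz": 3.0, "ax": 0.0, "ay": 0.0, "az": -0.059}, {"dx": 35.0, "dy": 0.0, "dz": 3.0, "ax": 0.0, "ay": 0.0, "az": -0.058}, {"dx": 35.0, "dy": 2.0, "dz": 3.0, "ax": 0.0, "ay": 0.0, "az": -0.058}, {"dx": 34.0, "dy": 4.0, "dz": 3.0, "ax": 0.0, "ay": 0.0, "az": -0.058}, {"dx": 34.3, "dy": 6.7, "dz": 3.3, "ax": 0.0, "ay": 0.0, "az": -0.059}]
```

View pics/w1b.png

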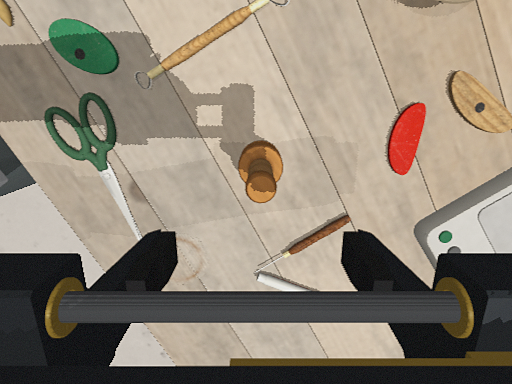

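move_arm:
  moves:
    - {"dx": 33,"dy": -12,"dz": 3,"ax": 0,"ay": 0,"az": -0.058}
    - {"dx": 33,"dy": -10,"dz": 3,"ax": 0,"ay": 0,"az": -0.059}
    - {"dx": 34,"dy": -7,"dz": 4,"ax": 0,"ay": 0,"az": -0.058}
    - {"dx": 34,"dy": -6,"dz": 3,"ax": 0,"ay": 0,"az": -0.058}
    - {"dx": 35,"dy": -4,"dz": 3,"ax": 0,"ay": 0,"az": -0.058}
    - {"dx": 34,"dy": -2,"dz": 3,"ax": 0,"ay": 0,"az": -0.059}
    - {"dx": 35,"dy": 0,"dz": 3,"ax": 0,"ay": 0,"az": -0.058}
    - {"dx": 35,"dy": 2,"dz": 3,"ax": 0,"ay": 0,"az": -0.058}
    - {"dx": 34,"dy": 4,"dz": 3,"ax": 0,"ay": 0,"az": -0.058}
    - {"dx": 34,"dy": 6.5,"dz": 3,"ax": 0,"ay": 0,"az": -0.059}

```text
time_s: 1.87
ee_pos: [0.547, 0.0148, 0.2145]
tool_rot: [-0.0, 0.702, 0.712, -0.0]
ft_force: [-0.1, -0.7, 0.4]
width: 0.088
```

```bash
python3 -c "
from h import *
o=st(); im=snapshot('wrist'); save('w2',im); save('w2c',im,(180,110,340,250),5); print(proj('wrist',[.5486,.025,.085],o))
import pickle; pickle.dump(o,open('o2.pkl','wb'))
plan([.474,.275,.20],2.3,10)"
```

```text
t 1.87 p [0.547  0.0148 0.2145] yaw 1.585 tiltz [-3.e-04 -2.e-04 -1.e+00] F [-0.1 -0.7  0.4] M [-0.02 -0.12 -0.03] w 88.0 j [ 0.27  0.44 -0.49  1.81  0.25  0.95 -0.31]
[260.57376686 172.1814562 ]
need 7 end [0.474 0.275 0.2  ] yaw 2.3
[{"dx": 25.0, "dy": -7.0, "dz": 2.0, "ax": 0.001, "ay": -0.006, "az": -0.07}, {"dx": 26.0, "dy": -5.0, "dz": 1.0, "ax": 0.0, "ay": 0.001, "az": -0.071}, {"dx": 26.0, "dy": -3.0, "dz": 1.0, "ax": 0.0, "ay": 0.0, "az": -0.07}, {"dx": 26.0, "dy": -1.0, "dz": 2.0, "ax": 0.0, "ay": 0.0, "az": -0.07}, {"dx": 26.0, "dy": 1.0, "dz": 1.0, "ax": 0.0, "ay": 0.0, "az": -0.07}, {"dx": 26.0, "dy": 2.0, "dz": 2.0, "ax": 0.0, "ay": 0.0, "az": -0.071}, {"dx": 26.0, "dy": 4.0, "dz": 1.0, "ax": 0.0, "ay": 0.0, "az": -0.07}, {"dx": 26.0, "dy": 6.0, "dz": 2.0, "ax": 0.0, "ay": 0.0, "az": -0.07}, {"dx": 25.0, "dy": 8.0, "dz": 1.0, "ax": 0.001, "ay": 0.0, "az": -0.07}, {"dx": 24.2, "dy": 9.7, "dz": 1.7, "ax": 0.0, "ay": 0.0, "az": -0.071}]
```

View pics/w2.png

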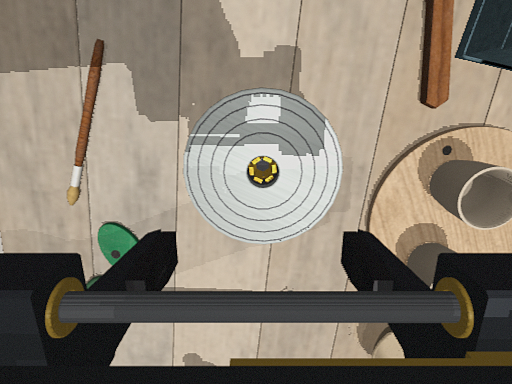

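View pics/w2c.png

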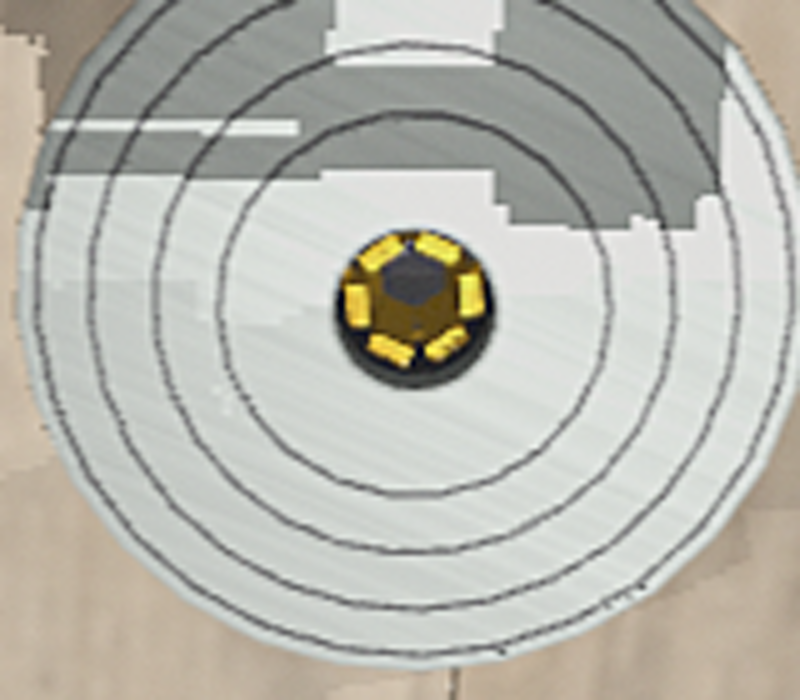

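move_arm:
  moves:
    - {"dx": 25,"dy": -7,"dz": 2,"ax": 0,"ay": 0,"az": -0.07}
    - {"dx": 26,"dy": -5,"dz": 1,"ax": 0,"ay": 0,"az": -0.071}
    - {"dx": 26,"dy": -3,"dz": 1,"ax": 0,"ay": 0,"az": -0.07}
    - {"dx": 26,"dy": -1,"dz": 2,"ax": 0,"ay": 0,"az": -0.07}
    - {"dx": 26,"dy": 1,"dz": 1,"ax": 0,"ay": 0,"az": -0.07}
    - {"dx": 26,"dy": 2,"dz": 2,"ax": 0,"ay": 0,"az": -0.071}
    - {"dx": 26,"dy": 4,"dz": 1,"ax": 0,"ay": 0,"az": -0.07}
    - {"dx": 26,"dy": 6,"dz": 2,"ax": 0,"ay": 0,"az": -0.07}
    - {"dx": 20,"dy": 6,"dz": 1,"ax": 0,"ay": 0,"az": -0.07}
    - {"dx": 16,"dy": 6,"dz": 1,"ax": 0,"ay": 0,"az": -0.071}

```text
time_s: 2.75
ee_pos: [0.4791, 0.2534, 0.2006]
tool_rot: [-0.0, 0.413, 0.911, 0.0]
ft_force: [0.1, -1.0, 0.2]
width: 0.0878
```

```bash
python3 -c "
from h import *
import pickle; o2=pickle.load(open('o2.pkl','rb')); print(o2['dq'].round(2)); print('wheel',plane('wrist',262.6,171.2,.085,o2))
o=st(); print(o['dq'].round(2)); im=snapshot('wrist'); save('w3',im); print(proj('wrist',[.474,.275,.099],o)); st()
pickle.dump(o,open('o3.pkl','wb'))
"
```

```text
[-0.61  0.25 -0.21 -0.23  0.22  0.05 -0.19]
wheel [0.55051768 0.02579652 0.085     ]
t 2.75 p [0.4791 0.2534 0.2006] yaw 2.29 tiltz [-4.e-04  4.e-04 -1.e+00] F [ 0.1 -1.   0.2] M [ 0.01 -0.15 -0.02] w 87.8 j [-0.04  0.49 -0.69  1.83  0.38  0.95 -0.17]
[-0.24  0.14 -0.19 -0.09  0.18  0.07  0.36]
[271.01040399 168.75731122]
t 2.8 p [0.4777 0.2567 0.2007] yaw 2.298 tiltz [-0.0011  0.0029 -1.    ] F [-1.6  2.3  0.8] M [ 0.16 -0.04  0.02] w 88.4 j [-0.04  0.49 -0.7   1.83  0.38  0.95 -0.17]
```

View pics/w3.png

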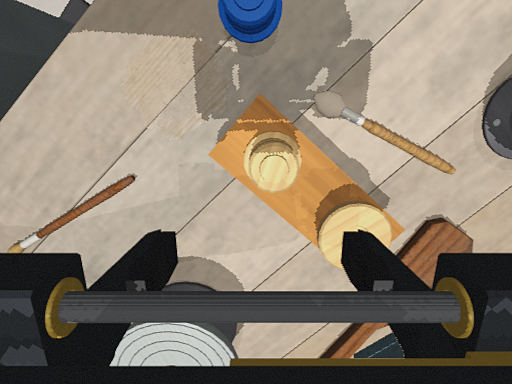

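```bash
python3 -c "
from h import *
plan([.475,.276,.160],2.6,6)"
```

```text
need 3 end [0.475 0.276 0.16 ] yaw 2.6
[{"dx": 3.0, "dy": 2.0, "dz": 7.0, "ax": 0.001, "ay": -0.003, "az": -0.05}, {"dx": 2.0, "dy": 2.0, "dz": 7.0, "ax": 0.0, "ay": 0.0, "az": -0.051}, {"dx": 3.0, "dy": 2.0, "dz": 6.0, "ax": 0.0, "ay": 0.0, "az": -0.05}, {"dx": 2.0, "dy": 2.0, "dz": 7.0, "ax": 0.0, "ay": 0.0, "az": -0.05}, {"dx": 3.0, "dy": 2.0, "dz": 7.0, "ax": 0.0, "ay": 0.0, "az": -0.051}, {"dx": 1.7, "dy": 2.7, "dz": 6.7, "ax": 0.0, "ay": 0.0, "az": -0.05}]
```

move_arm:
  moves:
    - {"dx": 2,"dy": 2,"dz": 7,"ax": 0,"ay": 0,"az": -0.05}
    - {"dx": 2,"dy": 2,"dz": 7,"ax": 0,"ay": 0,"az": -0.05}
    - {"dx": 2,"dy": 2,"dz": 7,"ax": 0,"ay": 0,"az": -0.05}
    - {"dx": 2,"dy": 2,"dz": 7,"ax": 0,"ay": 0,"az": -0.05}
    - {"dx": 2,"dy": 2,"dz": 7,"ax": 0,"ay": 0,"az": -0.05}
    - {"dx": 1,"dy": 1,"dz": 5,"ax": 0,"ay": 0,"az": -0.05}
    - {"dx": 0,"dy": 0,"dz": 0,"ax": 0,"ay": 0,"az": 0}
    - {"dx": 0,"dy": 0,"dz": 0,"ax": 0,"ay": 0,"az": 0}
    - {"dx": 0,"dy": 0,"dz": 0,"ax": 0,"ay": 0,"az": 0}
    - {"dx": 0,"dy": 0,"dz": 0,"ax": 0,"ay": 0,"az": 0}

```text
time_s: 3.63
ee_pos: [0.4797, 0.267, 0.1611]
tool_rot: [0.0, 0.275, 0.961, 0.0]
ft_force: [0.1, -0.1, -0.3]
width: 0.0879
```

```bash
python3 -c "
from h import *
import pickle
o=st(); print(o['dq'].round(2)); im=snapshot('wrist'); save('w4',im); save('w4c',im,(190,110,350,250),5);print(proj('wrist',[.475,.276,.099],o)); st()
pickle.dump(o,open('o4.pkl','wb'))
"
```

```text
t 3.63 p [0.4797 0.267  0.1611] yaw 2.584 tiltz [ 7.e-04 -0.e+00 -1.e+00] F [ 0.1 -0.1 -0.3] M [-0.03 -0.08  0.  ] w 87.9 j [-0.05  0.58 -0.72  1.84  0.48  0.91  0.02]
[-0. -0. -0. -0.  0.  0.  0.]
[265.66496153 195.10498559]
t 3.68 p [0.4796 0.2671 0.1611] yaw 2.584 tiltz [ 6.e-04  0.e+00 -1.e+00] F [0.7 0.  0.5] M [-0.01 -0.12  0.  ] w 88.1 j [-0.05  0.58 -0.72  1.84  0.48  0.91  0.02]
```

View pics/w4c.png

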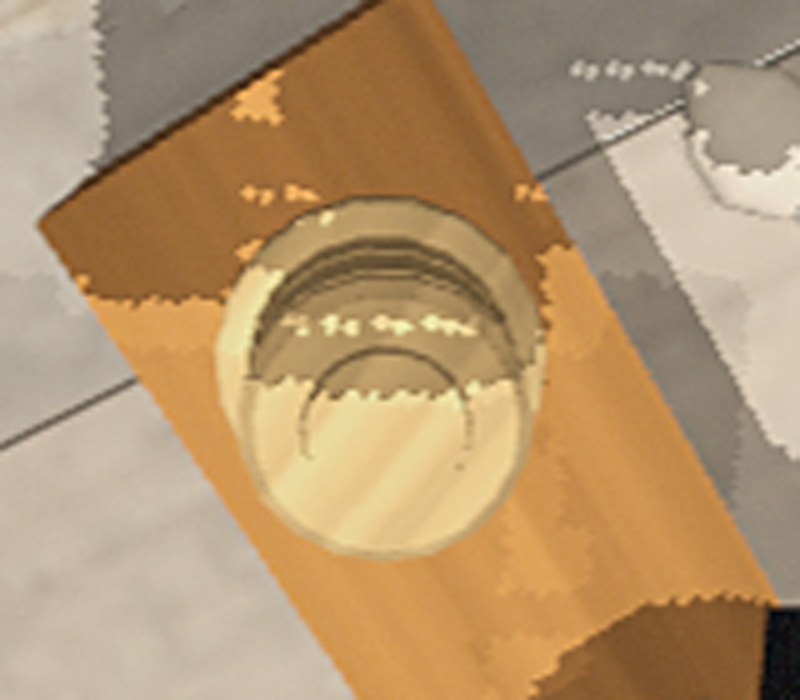

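```bash
python3 -c "
from h import *
import pickle
o=pickle.load(open('o4.pkl','rb'))
f=lambda u,v:((u+.5)/5+189.5,(v+.5)/5+109.5)
c=plane('wrist',*f(387,432),.099,o); print(c, plane('wrist',*f(386,408+10),.094,o))
M=q(o['tool_rot'])
for p in (c,): print('tool offset mm',(M.T@(p-o['ee_pos'])*1e3).round(1))
print('collar',plane('wrist',*f(382.5,350),.062,o))
"
```

```text
[0.47609491 0.27646595 0.099     ] [0.4755884  0.27675268 0.094     ]
tool offset mm [ 8.1  6.1 62.1]
collar [0.47393994 0.27801118 0.062     ]
```

move_arm:
  moves:
    - {"dx": 4,"dy": 3,"dz": 10,"ax": 0,"ay": 0,"az": 0}
    - {"dx": 4,"dy": 3,"dz": 16,"ax": 0,"ay": 0,"az": 0}
    - {"dx": 0,"dy": 0,"dz": 16,"ax": 0,"ay": 0,"az": 0}
    - {"dx": 0,"dy": 0,"dz": 16,"ax": 0,"ay": 0,"az": 0}
    - {"dx": 0,"dy": 0,"dz": 16,"ax": 0,"ay": 0,"az": 0}
    - {"dx": 0,"dy": 0,"dz": 12,"ax": 0,"ay": 0,"az": 0}
    - {"dx": 0,"dy": 0,"dz": 7,"ax": 0,"ay": 0,"az": 0}
    - {"dx": 0,"dy": 0,"dz": 0,"ax": 0,"ay": 0,"az": 0}
    - {"dx": 0,"dy": 0,"dz": 0,"ax": 0,"ay": 0,"az": 0}
    - {"dx": 0,"dy": 0,"dz": 0,"ax": 0,"ay": 0,"az": 0}

```text
time_s: 4.52
ee_pos: [0.476, 0.2772, 0.0684]
tool_rot: [0.0, 0.274, 0.962, 0.0]
ft_force: [0.2, -0.1, 0.3]
width: 0.0882
```

```bash
python3 -c "
from h import *
import pickle
o=st(); im=snapshot('wrist'); save('w5',im); print(proj('wrist',[.4757,.2765,.099],o))"
```

```text
t 4.52 p [0.476  0.2772 0.0684] yaw 2.586 tiltz [ 1.e-03  7.e-04 -1.e+00] F [ 0.2 -0.1  0.3] M [-0.04 -0.16  0.05] w 88.2 j [-0.14  0.71 -0.63  1.88  0.6   0.75 -0.09]
[256.75743472 277.49729818]
```

View pics/w5.png

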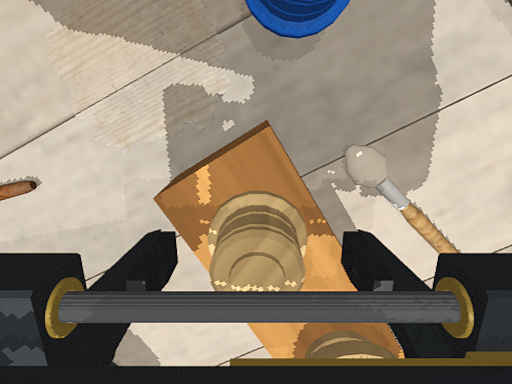

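move_arm:
  fingers: 36
  newtons: 25
  moves:
    - {"dx": 0,"dy": 0,"dz": 0,"ax": 0,"ay": 0,"az": 0}
    - {"dx": 0,"dy": 0,"dz": 0,"ax": 0,"ay": 0,"az": 0}
    - {"dx": 0,"dy": 0,"dz": 0,"ax": 0,"ay": 0,"az": 0}
    - {"dx": 0,"dy": 0,"dz": 0,"ax": 0,"ay": 0,"az": 0}
    - {"dx": 0,"dy": 0,"dz": 0,"ax": 0,"ay": 0,"az": 0}
    - {"dx": 0,"dy": 0,"dz": 0,"ax": 0,"ay": 0,"az": 0}
    - {"dx": 0,"dy": 0,"dz": 0,"ax": 0,"ay": 0,"az": 0}
    - {"dx": 0,"dy": 0,"dz": 0,"ax": 0,"ay": 0,"az": 0}
    - {"dx": 0,"dy": 0,"dz": -2,"ax": 0,"ay": 0,"az": 0}
    - {"dx": 0,"dy": 0,"dz": -2,"ax": 0,"ay": 0,"az": 0}

```text
time_s: 5.4
ee_pos: [0.4753, 0.2765, 0.0715]
tool_rot: [-0.0, 0.274, 0.962, -0.0]
ft_force: [0.9, 0.8, -1.8]
width: 0.0432
```

move_arm:
  moves:
    - {"dx": 0,"dy": 0,"dz": -8,"ax": 0,"ay": 0,"az": 0}
    - {"dx": 0,"dy": 0,"dz": -14,"ax": 0,"ay": 0,"az": 0}
    - {"dx": 0,"dy": 0,"dz": -20,"ax": 0,"ay": 0,"az": 0}
    - {"dx": 0,"dy": 0,"dz": -20,"ax": 0,"ay": 0,"az": 0}
    - {"dx": 0,"dy": 0,"dz": -20,"ax": 0,"ay": 0,"az": 0}
    - {"dx": 0,"dy": 0,"dz": -16,"ax": 0,"ay": 0,"az": 0}
    - {"dx": 0,"dy": 0,"dz": -10,"ax": 0,"ay": 0,"az": 0}
    - {"dx": 0,"dy": 0,"dz": -4,"ax": 0,"ay": 0,"az": 0}
    - {"dx": 0,"dy": 0,"dz": 0,"ax": 0,"ay": 0,"az": 0}
    - {"dx": 0,"dy": 0,"dz": 0,"ax": 0,"ay": 0,"az": 0}

```text
time_s: 6.23
ee_pos: [0.4754, 0.2763, 0.1834]
tool_rot: [-0.0, 0.274, 0.962, -0.0]
ft_force: [0.3, -0.0, -2.0]
width: 0.0432
```

```bash
python3 -c "
from h import *
o=st(); im=snapshot('wrist'); save('w6',im);save('w6c',im,(160,200,360,360),4)
plan([.5495,.026,.185],1.6,9)"
```

```text
t 6.23 p [0.4754 0.2763 0.1834] yaw 2.586 tiltz [-5.e-04 -5.e-04 -1.e+00] F [ 0.3 -0.  -2. ] M [-0.03 -0.12 -0.02] w 43.2 j [-0.05  0.55 -0.75  1.82  0.45  0.95  0.03]
need 9 end [0.5495 0.026  0.185 ] yaw 1.6
[{"dx": -22.0, "dy": -19.0, "dz": 0.0, "ax": -0.001, "ay": -0.001, "az": 0.11}, {"dx": -23.0, "dy": -17.0, "dz": 0.0, "ax": 0.0, "ay": 0.001, "az": 0.109}, {"dx": -26.0, "dy": -14.0, "dz": -1.0, "ax": 0.0, "ay": 0.0, "az": 0.11}, {"dx": -27.0, "dy": -11.0, "dz": 0.0, "ax": 0.0, "ay": 0.0, "az": 0.109}, {"dx": -27.0, "dy": -9.0, "dz": 0.0, "ax": 0.0, "ay": 0.0, "az": 0.11}, {"dx": -29.0, "dy": -5.0, "dz": 0.0, "ax": 0.0, "ay": 0.0, "az": 0.109}, {"dx": -29.0, "dy": -2.0, "dz": -1.0, "ax": -0.001, "ay": 0.0, "az": 0.11}, {"dx": -29.0, "dy": 1.0, "dz": 0.0, "ax": 0.0, "ay": 0.0, "az": 0.109}, {"dx": -28.4, "dy": 4.7, "dz": -0.1, "ax": 0.0, "ay": 0.0, "az": 0.11}]
```

View pics/w6.png

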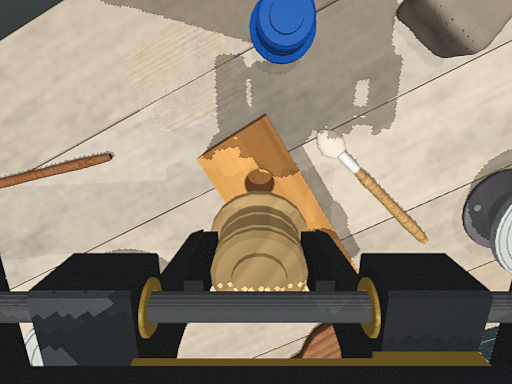

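move_arm:
  moves:
    - {"dx": -22,"dy": -19,"dz": 0,"ax": 0,"ay": 0,"az": 0.11}
    - {"dx": -23,"dy": -17,"dz": 0,"ax": 0,"ay": 0,"az": 0.109}
    - {"dx": -26,"dy": -14,"dz": -1,"ax": 0,"ay": 0,"az": 0.11}
    - {"dx": -27,"dy": -11,"dz": 0,"ax": 0,"ay": 0,"az": 0.109}
    - {"dx": -27,"dy": -9,"dz": 0,"ax": 0,"ay": 0,"az": 0.11}
    - {"dx": -29,"dy": -5,"dz": 0,"ax": 0,"ay": 0,"az": 0.109}
    - {"dx": -29,"dy": -2,"dz": -1,"ax": 0,"ay": 0,"az": 0.11}
    - {"dx": -29,"dy": 1,"dz": 0,"ax": 0,"ay": 0,"az": 0.109}
    - {"dx": -28.5,"dy": 4.5,"dz": 0,"ax": 0,"ay": 0,"az": 0.11}
    - {"dx": 0,"dy": 0,"dz": 0,"ax": 0,"ay": 0,"az": 0}

```text
time_s: 7.12
ee_pos: [0.5507, 0.0188, 0.1844]
tool_rot: [0.001, 0.702, 0.713, -0.002]
ft_force: [0.4, -0.3, -1.9]
width: 0.0437
```

move_arm:
  moves:
    - {"dx": 0,"dy": 0,"dz": 8,"ax": 0,"ay": 0,"az": 0}
    - {"dx": 0,"dy": 0,"dz": 10,"ax": 0,"ay": 0,"az": 0}
    - {"dx": 0,"dy": 0,"dz": 8,"ax": 0,"ay": 0,"az": 0}
    - {"dx": 0,"dy": 0,"dz": 4,"ax": 0,"ay": 0,"az": 0}
    - {"dx": 0,"dy": 0,"dz": 0,"ax": 0,"ay": 0,"az": 0}
    - {"dx": 0,"dy": 0,"dz": 0,"ax": 0,"ay": 0,"az": 0}
    - {"dx": 0,"dy": 0,"dz": 0,"ax": 0,"ay": 0,"az": 0}
    - {"dx": 0,"dy": 0,"dz": 0,"ax": 0,"ay": 0,"az": 0}
    - {"dx": 0,"dy": 0,"dz": 0,"ax": 0,"ay": 0,"az": 0}
    - {"dx": 0,"dy": 0,"dz": 0,"ax": 0,"ay": 0,"az": 0}

```text
time_s: 7.95
ee_pos: [0.55, 0.0263, 0.156]
tool_rot: [0.0, 0.697, 0.717, 0.0]
ft_force: [0.0, 0.9, -2.1]
width: 0.0436
```

```bash
python3 -c "
from h import *
import pickle
o=st(); pickle.dump(o,open('o7.pkl','wb')); im=snapshot('wrist'); save('w7',im);save('w7c',im,(180,110,340,250),5)
s=snapshot('side'); save('s7',s,(220,150,310,220),8);t=snapshot('top');save('t7',t,(245,165,310,225),9)
p=o['ee_pos']
for n in ('wrist','side','top'):
  print(n,proj(n,[p[0],p[1],p[2]-.0145-.044],o),proj(n,[.5495,.026,.085],o))
"
```

```text
t 7.95 p [0.55   0.0263 0.156 ] yaw 1.6 tiltz [ 6.e-04 -1.e-04 -1.e+00] F [ 0.   0.9 -2.1] M [-0.03 -0.07 -0.03] w 43.6 j [ 0.23  0.52 -0.47  1.85  0.31  0.84 -0.36]
wrist [258.53131297 208.46189952] [257.88591511 203.15887818]
side [265.00936992 190.72444694] [265.13363034 194.03237819]
top [276.95559401 194.46803996] [276.89861209 195.10700163]
```

View pics/w7c.png

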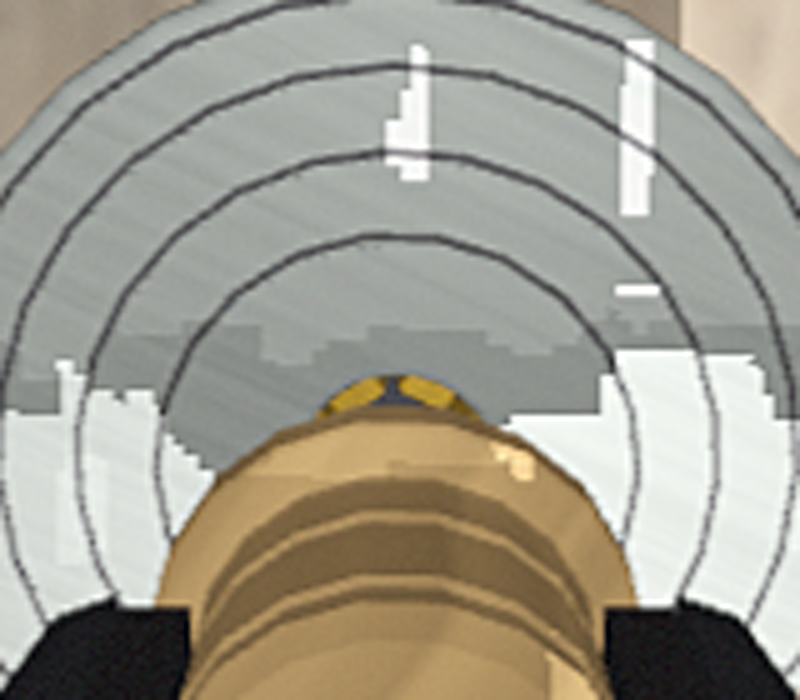

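View pics/s7.png

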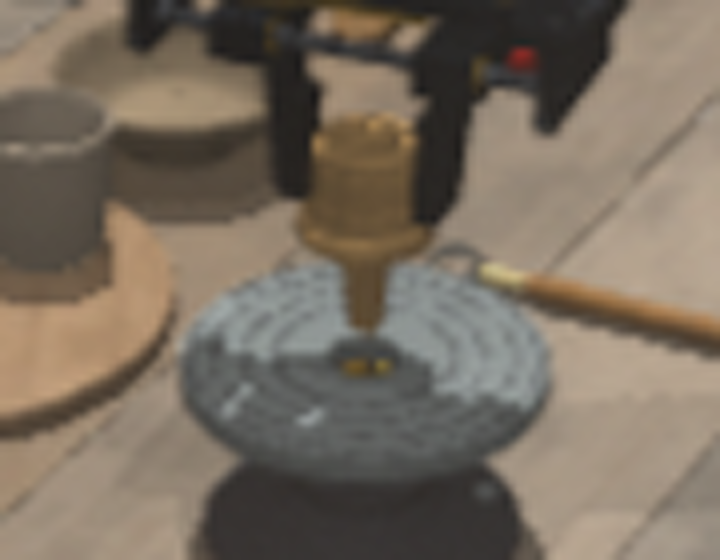

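View pics/t7.png

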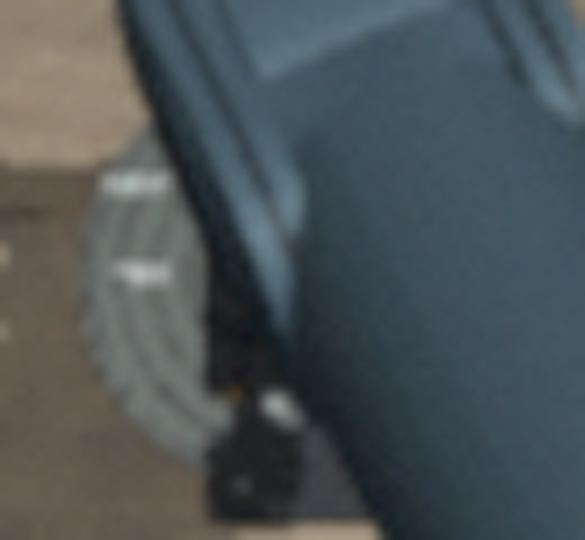

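```bash
python3 -c "
from h import *
import pickle
o=pickle.load(open('o7.pkl','rb')); p=o['ee_pos'];M=q(o['tool_rot'])
im=cv2.imread('pics/w7.png')
f=lambda uv:(np.array(uv)-[179.5,109.5])*5-.5
a=np.linspace(0,2*np.pi,73)
for (x,y) in [(.5495,.026),(.5495,.028),(.5505,.0258)]:
  h=np.array([f(proj('wrist',[x+.015*np.cos(t),y+.015*np.sin(t),.085],o)) for t in a]); print('hole top',x,y,h[h[:,1].argmin()], 'cols',h[:,0].min(),h[:,0].max())
  for r in (.0365,.075):
    h=np.array([f(proj('wrist',[x+r*np.cos(t),y+r*np.sin(t),.085],o)) for t in a]); print(r,'top',h[:,1].min(),'cols',h[:,0].min(),h[:,0].max())
for off in (0,2):
  for z in (.0145,.0065):
    h=np.array([f(proj('wrist',p+M@[off/1e3+.028*np.cos(t),.028*np.sin(t),z],o)) for t in a]); print('collar',off,z,h[:,1].min(),h[:,0].min(),h[:,0].max())
"
```

```text
hole top 0.5495 0.026 [394.22473595 373.15297023] cols 293.18289089805387 489.59810233043595
0.0365 top 230.96213419735318 cols 152.17854339729553 630.6882382632041
0.075 top -44.912508625865996 cols -101.85734198291289 884.4685118712108
hole top 0.5495 0.028 [394.60558017 360.25795459] cols 293.30136320640105 490.2133207436664
0.0365 top 217.3235398103692 cols 151.94047853273088 631.6617910436657
0.075 top -60.053385667742305 cols -102.74648521689573 886.0894831654276
hole top 0.5505 0.0258 [400.85705081 374.62526454] cols 299.72248614066683 496.0849066242035
0.0365 top 232.51908543476685 cols 158.76378477921247 637.1447172176677
0.075 top -43.1845612755406 cols -95.13431617477482 890.8701174025283
collar 0 0.0145 393.9596522823116 154.57172886739227 633.7752574678868
collar 0 0.0065 415.0545081706059 143.5093387320229 644.4962060826277
collar 2 0.0145 376.68238373003214 153.76800380975848 634.5606941929931
collar 2 0.0065 397.0291304398499 142.63060149497588 645.3546545848844
```

View pics/w6c.png

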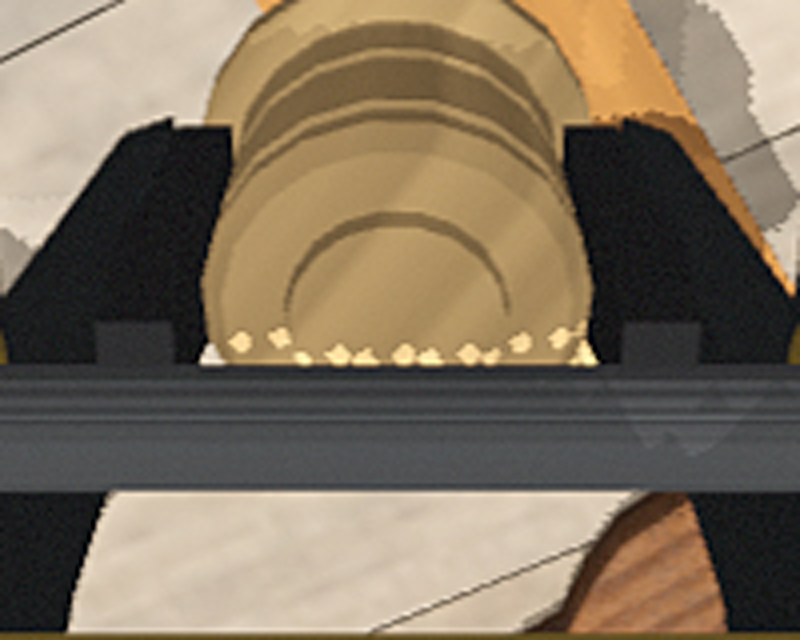

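```bash
python3 -c "
from h import *
o=robot.get_obs(); p=o['ee_pos'];M=q(o['tool_rot'])
f=lambda uv:(np.array(uv)-[159.5,199.5])*4-.5
a=np.linspace(0,2*np.pi,73)
for off in (0,-2):
  for nm,r,z in [('collarbot',.028,.0145),('collartop',.028,.0065),('bodytop',.022,-.0255),('boss',.012,-.0305)]:
    h=np.array([f(proj('wrist',p+M@[off/1e3+r*np.cos(t),r*np.sin(t),z],o)) for t in a]); print(nm,off,'top',h[:,1].min().round(1),'bot',h[:,1].max().round(1),h[:,0].min().round(1),h[:,0].max().round(1))
"
```

```text
collarbot 0 top -44.9 bot 306.8 203.6 586.9
collartop 0 top -28.1 bot 337.3 194.7 595.5
bodytop 0 top 110.6 bot 449.6 202.2 586.6
boss 0 top 215.1 bot 405.0 285.7 502.8
collarbot -2 top -31.2 bot 318.2 204.2 586.3
collartop -2 top -13.7 bot 349.1 195.4 594.8
bodytop -2 top 127.5 bot 463.5 203.0 585.8
boss -2 top 231.7 bot 420.0 286.2 502.4
```

```bash
cat > ov.py <<'E'
from h import *
import pickle
prof=[(0.0053,-.044),(.0073,-.042),(.0115,0),(.028,0),(.028,.008),(.022,.008),(.022,.040),(.012,.040),(.012,.045)]
def overlay(n,img,o,T,Rm,box,s,col,name=None):
    a=np.linspace(0,2*np.pi,49)
    for r,z in prof:
        pts=[(np.array(proj(n,T+Rm@[r*np.cos(t),r*np.sin(t),z],o))-np.array(box[:2])+.5)*s-.5 for t in a]
        cv2.polylines(img,[np.round(pts).astype(int)],True,col,1)
E
python3 -c "
from ov import *
o=pickle.load(open('o7.pkl','rb')); p=o['ee_pos'];M=q(o['tool_rot'])
import subprocess
for n,box,s,src in [('side',(220,150,310,220),8,'s7'),('wrist',(180,110,340,250),5,'w7c')]:
  for k,ang in (('a',0),('b',-.045)):
    img=cv2.imread(f'pics/{src}.png')
    # pivot at body mid (24mm above origin); tilt moves tip in -tool x for b
    piv=p+M@[0,0,-.0095]; 
    Rm=R.from_rotvec(M[:,1]*ang).as_matrix(); 
    T=piv-Rm@np.array([0,0,.024]); print(k,T-p, Rm@[0,0,-.044])
    overlay(n,img,o,T,Rm,box,s,(0,0,255)); cv2.imwrite(f'pics/{src}_{k}.png',img)
"
```

```text
a [-5.46776210e-06  5.66283575e-07 -1.45000016e-02] [ 0.     0.    -0.044]
b [ 2.58066971e-05 -1.07861601e-03 -1.44757057e-02] [ 5.73365086e-05 -1.97850087e-03 -4.39554575e-02]
a [-5.46776210e-06  5.66283575e-07 -1.45000016e-02] [ 0.     0.    -0.044]
b [ 2.58066971e-05 -1.07861601e-03 -1.44757057e-02] [ 5.73365086e-05 -1.97850087e-03 -4.39554575e-02]Traceback (most recent call last):
  File "<string>", line 12, in <module>
    overlay(n,img,o,T,Rm,box,s,(0,0,255)); cv2.imwrite(f'pics/{src}_{k}.png',img)
    ~~~~~~~^^^^^^^^^^^^^^^^^^^^^^^^^^^^^^
  File "ov.py", line 7, in overlay
    pts=[(np.array(proj(n,T+Rm@[r*np.cos(t),r*np.sin(t),z],o))-np.array(box[:2])+.5)*s-.5 for t in a]
                   ~~~~^^^^^^^^^^^^^^^^^^^^^^^^^^^^^^^^^^^^^^
  File "h.py", line 14, in proj
    K,Rm,o=campose(n,obs); c=Rm.T@(np.asarray(p,float)-o); return np.array([K[0,2]+K[0,0]*c[0]/-c[2],K[1,2]+K[1,1]*c[1]/c[2]])
           ~~~~~~~^^^^^^^
  File "h.py", line 6, in campose
    c=camera_info(n);K=c['intrinsics']
ValueError: time passes only in moves, steps and waits
```

View pics/s7_a.png

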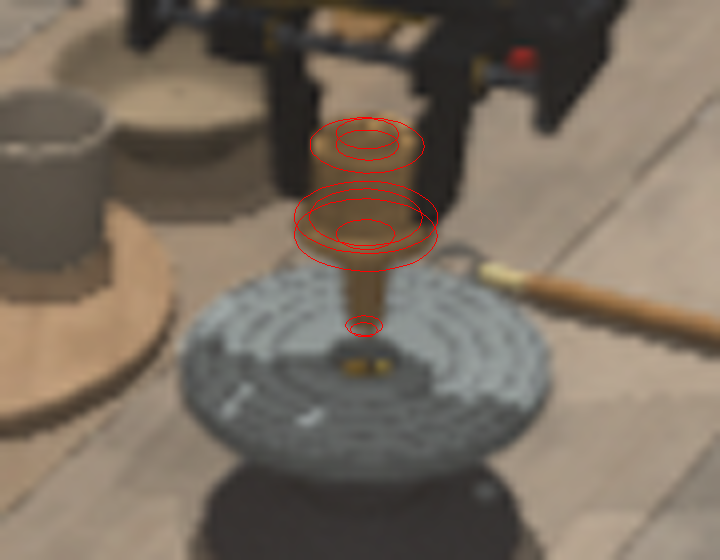

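View pics/w7c_a.png

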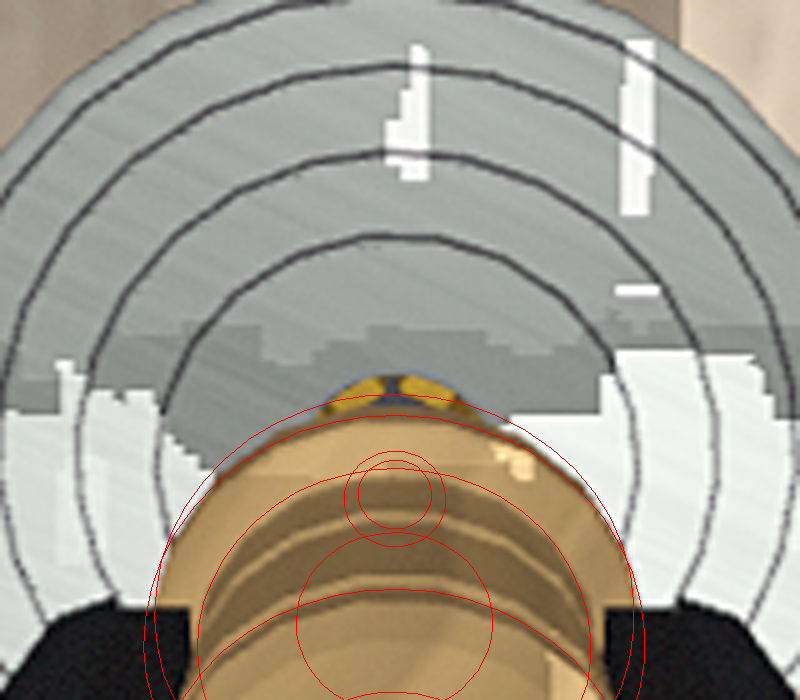

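move_arm:
  moves:
    - {"dx": 0,"dy": 0,"dz": 4,"ax": 0,"ay": 0,"az": 0}
    - {"dx": 0,"dy": 0,"dz": 4,"ax": 0,"ay": 0,"az": 0}
    - {"dx": 0,"dy": 0,"dz": 4,"ax": 0,"ay": 0,"az": 0}
    - {"dx": 0,"dy": 0,"dz": 2,"ax": 0,"ay": 0,"az": 0}
    - {"dx": 0,"dy": 0,"dz": 2,"ax": 0,"ay": 0,"az": 0}
    - {"dx": 0,"dy": 0,"dz": 2,"ax": 0,"ay": 0,"az": 0}
    - {"dx": 0,"dy": 0,"dz": 2,"ax": 0,"ay": 0,"az": 0}
    - {"dx": 0,"dy": 0,"dz": 2,"ax": 0,"ay": 0,"az": 0}
    - {"dx": 0,"dy": 0,"dz": 0,"ax": 0,"ay": 0,"az": 0}
    - {"dx": 0,"dy": 0,"dz": 0,"ax": 0,"ay": 0,"az": 0}

```text
time_s: 8.93
ee_pos: [0.5497, 0.0263, 0.1336]
tool_rot: [-0.0, 0.697, 0.717, -0.0]
ft_force: [0.5, -0.2, -2.8]
width: 0.0432
```

```bash
python3 - <<'E'
s=open('h.py').read()
s=s.replace("def campose(n,obs=None):\n    c=camera_info(n)","import pickle,os\ndef cinfo(n):\n    f=f'ci_{n}.pkl'\n    if not os.path.exists(f): pickle.dump(camera_info(n),open(f,'wb'))\n    return pickle.load(open(f,'rb'))\ndef campose(n,obs=None):\n    c=cinfo(n)")
open('h.py','w').write(s)
E
python3 -c "
from h import *
o=st(); im=snapshot('side'); save('s8',im,(220,150,310,220),8); print(proj('side',[.55,.026,.085]),proj('top',[.55,.026,.085]),proj('wrist',[.55,.026,.085],o))"
```

```text
t 8.93 p [0.5497 0.0263 0.1336] yaw 1.6 tiltz [-2.e-04 -0.e+00 -1.e+00] F [ 0.5 -0.2 -2.8] M [-0.02 -0.09 -0.07] w 43.2 j [ 0.22  0.55 -0.45  1.87  0.33  0.8  -0.38]
[264.99032535 193.99760482] [276.89749724 194.9473304 ] [258.92186535 213.78203734]
```

View pics/s8.png

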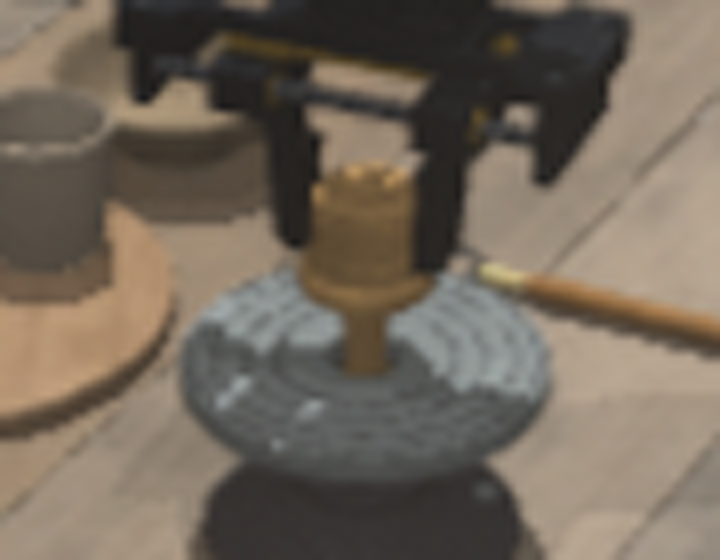

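move_arm:
  moves:
    - {"dx": 0,"dy": 0,"dz": 1.5,"ax": 0,"ay": 0,"az": 0}
    - {"dx": 0,"dy": 0,"dz": 1.5,"ax": 0,"ay": 0,"az": 0}
    - {"dx": 0,"dy": 0,"dz": 1.5,"ax": 0,"ay": 0,"az": 0}
    - {"dx": 0,"dy": 0,"dz": 1.5,"ax": 0,"ay": 0,"az": 0}
    - {"dx": 0,"dy": 0,"dz": 1,"ax": 0,"ay": 0,"az": 0}
    - {"dx": 0,"dy": 0,"dz": 1,"ax": 0,"ay": 0,"az": 0}
    - {"dx": 0,"dy": 0,"dz": 1,"ax": 0,"ay": 0,"az": 0}
    - {"dx": 0,"dy": 0,"dz": 1,"ax": 0,"ay": 0,"az": 0}
    - {"dx": 0,"dy": 0,"dz": 0,"ax": 0,"ay": 0,"az": 0}
    - {"dx": 0,"dy": 0,"dz": 0,"ax": 0,"ay": 0,"az": 0}

```text
time_s: 9.82
ee_pos: [0.5498, 0.0263, 0.1237]
tool_rot: [-0.0, 0.697, 0.717, -0.0]
ft_force: [0.6, 1.0, -1.4]
width: 0.0434
```

move_arm:
  moves:
    - {"dx": 0,"dy": 0,"dz": 1,"ax": 0,"ay": 0,"az": 0}
    - {"dx": 0,"dy": 0,"dz": 1,"ax": 0,"ay": 0,"az": 0}
    - {"dx": 0,"dy": 0,"dz": 1,"ax": 0,"ay": 0,"az": 0}
    - {"dx": 0,"dy": 0,"dz": 1,"ax": 0,"ay": 0,"az": 0}
    - {"dx": 0,"dy": 0,"dz": 0.5,"ax": 0,"ay": 0,"az": 0}
    - {"dx": 0,"dy": 0,"dz": 0.5,"ax": 0,"ay": 0,"az": 0}
    - {"dx": 0,"dy": 0,"dz": 0,"ax": 0,"ay": 0,"az": 0}
    - {"dx": 0,"dy": 0,"dz": 0,"ax": 0,"ay": 0,"az": 0}
    - {"dx": 0,"dy": 0,"dz": 0,"ax": 0,"ay": 0,"az": 0}
    - {"dx": 0,"dy": 0,"dz": 0,"ax": 0,"ay": 0,"az": 0}

```text
time_s: 10.65
ee_pos: [0.5498, 0.0263, 0.1187]
tool_rot: [0.0, 0.697, 0.717, -0.0]
ft_force: [0.2, 0.9, -1.5]
width: 0.0432
```

```bash
python3 -c "
from h import *
o=st(); im=snapshot('wrist'); save('w9',im); im=snapshot('side'); save('s9',im,(220,150,310,220),8); st()"
```

```text
t 10.65 p [0.5498 0.0263 0.1187] yaw 1.6 tiltz [-0.e+00 -1.e-04 -1.e+00] F [ 0.2  0.9 -1.5] M [-0.12 -0.15  0.  ] w 43.2 j [ 0.21  0.57 -0.44  1.87  0.34  0.77 -0.39]
t 10.75 p [0.5498 0.0263 0.1187] yaw 1.6 tiltz [-0.e+00 -1.e-04 -1.e+00] F [ 0.5 -0.4 -1.6] M [-0.11 -0.08 -0.04] w 43.3 j [ 0.21  0.57 -0.44  1.87  0.34  0.77 -0.39]
```

View pics/s9.png

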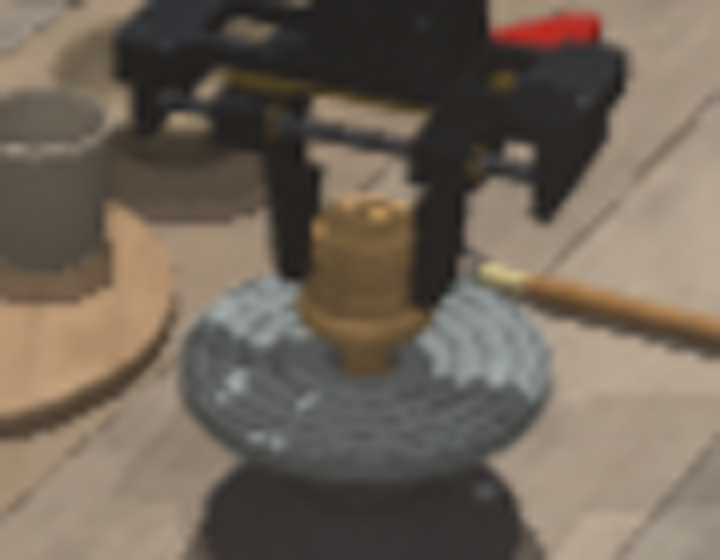

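View pics/w9.png

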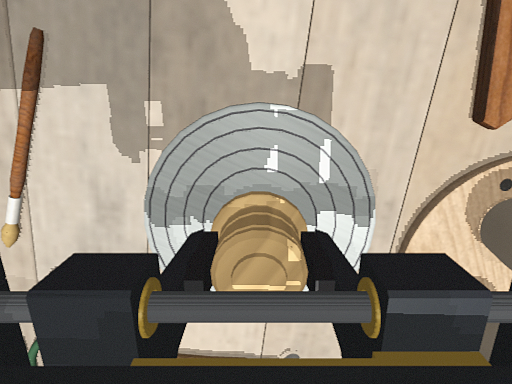

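move_arm:
  moves:
    - {"dx": 0,"dy": 0,"dz": 1,"ax": 0,"ay": 0,"az": 0}
    - {"dx": 0,"dy": 0,"dz": 1,"ax": 0,"ay": 0,"az": 0}
    - {"dx": 0,"dy": 0,"dz": 1,"ax": 0,"ay": 0,"az": 0}
    - {"dx": 0,"dy": 0,"dz": 0.5,"ax": 0,"ay": 0,"az": 0}
    - {"dx": 0,"dy": 0,"dz": 0.5,"ax": 0,"ay": 0,"az": 0}
    - {"dx": 0,"dy": 0,"dz": 0,"ax": 0,"ay": 0,"az": 0}
    - {"dx": 0,"dy": 0,"dz": 0,"ax": 0,"ay": 0,"az": 0}
    - {"dx": 0,"dy": 0,"dz": 0,"ax": 0,"ay": 0,"az": 0}
    - {"dx": 0,"dy": 0,"dz": 0,"ax": 0,"ay": 0,"az": 0}
    - {"dx": 0,"dy": 0,"dz": 0,"ax": 0,"ay": 0,"az": 0}

```text
time_s: 11.58
ee_pos: [0.5499, 0.0263, 0.1147]
tool_rot: [0.0, 0.697, 0.717, 0.0]
ft_force: [2.0, -0.7, -3.1]
width: 0.0433
```

```bash
python3 -c "
from h import *
o=st()"
```

```text
t 11.58 p [0.5499 0.0263 0.1147] yaw 1.6 tiltz [ 1.e-04  0.e+00 -1.e+00] F [ 2.  -0.7 -3.1] M [-0.19 -0.39 -0.01] w 43.3 j [ 0.21  0.58 -0.44  1.87  0.35  0.76 -0.39]
```

move_arm:
  moves:
    - {"dx": 0,"dy": 0.4,"dz": 0,"ax": 0,"ay": 0,"az": 0}
    - {"dx": 0,"dy": 0.4,"dz": 0,"ax": 0,"ay": 0,"az": 0}
    - {"dx": 0,"dy": 0,"dz": 0.5,"ax": 0,"ay": 0,"az": 0}
    - {"dx": 0,"dy": 0,"dz": 0.5,"ax": 0,"ay": 0,"az": 0}
    - {"dx": 0,"dy": 0,"dz": 0.5,"ax": 0,"ay": 0,"az": 0}
    - {"dx": 0,"dy": 0,"dz": 0.5,"ax": 0,"ay": 0,"az": 0}
    - {"dx": 0,"dy": 0,"dz": 0,"ax": 0,"ay": 0,"az": 0}
    - {"dx": 0,"dy": 0,"dz": 0,"ax": 0,"ay": 0,"az": 0}
    - {"dx": 0,"dy": 0,"dz": 0,"ax": 0,"ay": 0,"az": 0}
    - {"dx": 0,"dy": 0,"dz": 0,"ax": 0,"ay": 0,"az": 0}

```text
time_s: 12.42
ee_pos: [0.5503, 0.0262, 0.1126]
tool_rot: [-0.0, 0.697, 0.717, -0.0]
ft_force: [-1.7, -1.8, -0.9]
width: 0.0437
```

```bash
python3 -c "
from h import *
o=st()"
```

```text
t 12.42 p [0.5503 0.0262 0.1126] yaw 1.6 tiltz [-6.e-04 -1.e-04 -1.e+00] F [-1.7 -1.8 -0.9] M [-0.38  0.3  -0.01] w 43.7 j [ 0.21  0.58 -0.44  1.87  0.35  0.76 -0.4 ]
```

move_arm:
  fingers: 74
  moves:
    - {"dx": 0,"dy": 0,"dz": 0,"ax": 0,"ay": 0,"az": 0}
    - {"dx": 0,"dy": 0,"dz": 0,"ax": 0,"ay": 0,"az": 0}
    - {"dx": 0,"dy": 0,"dz": 0,"ax": 0,"ay": 0,"az": 0}
    - {"dx": 0,"dy": 0,"dz": 0,"ax": 0,"ay": 0,"az": 0}
    - {"dx": 0,"dy": 0,"dz": 0,"ax": 0,"ay": 0,"az": 0}
    - {"dx": 0,"dy": 0,"dz": -6,"ax": 0,"ay": 0,"az": 0}
    - {"dx": 0,"dy": 0,"dz": -15,"ax": 0,"ay": 0,"az": 0}
    - {"dx": 0,"dy": 0,"dz": -22,"ax": 0,"ay": 0,"az": 0}
    - {"dx": 0,"dy": 0,"dz": -26,"ax": 0,"ay": 0,"az": 0}
    - {"dx": 0,"dy": 0,"dz": -26,"ax": 0,"ay": 0,"az": 0}

```text
time_s: 13.25
ee_pos: [0.5503, 0.0265, 0.209]
tool_rot: [-0.0, 0.697, 0.717, -0.0]
ft_force: [1.5, 0.1, 0.1]
width: 0.0738
```

```bash
python3 -c "
from h import *
o=st(); im=snapshot('wrist'); save('w10',im); im=snapshot('side'); save('s10',im,(220,150,310,220),8); print(o['dq'].round(2)); pickle.dump(o,open('o10.pkl','wb'))
plan([.5503,-.18,.255],1.2,6)"
```

```text
t 13.25 p [0.5503 0.0265 0.209 ] yaw 1.6 tiltz [-5.e-04  2.e-04 -1.e+00] F [1.5 0.1 0.1] M [-0.02 -0.15 -0.02] w 73.8 j [ 0.25  0.45 -0.5   1.81  0.26  0.95 -0.32]
[ 0.14 -0.41 -0.15 -0.27 -0.27  0.62  0.22]
need 6 end [ 0.5503 -0.18    0.255 ] yaw 1.2
[{"dx": -34.0, "dy": -1.0, "dz": -7.0, "ax": 0.008, "ay": -0.001, "az": 0.067}, {"dx": -35.0, "dy": 0.0, "dz": -7.0, "ax": 0.0, "ay": 0.0, "az": 0.066}, {"dx": -34.0, "dy": 3.0, "dz": -7.0, "ax": 0.0, "ay": 0.0, "az": 0.067}, {"dx": -34.0, "dy": 6.0, "dz": -7.0, "ax": 0.0, "ay": 0.0, "az": 0.067}, {"dx": -34.0, "dy": 7.0, "dz": -8.0, "ax": 0.0, "ay": 0.0, "az": 0.066}, {"dx": -33.1, "dy": 10.3, "dz": -6.7, "ax": 0.0, "ay": 0.0, "az": 0.067}]
```

View pics/s10.png

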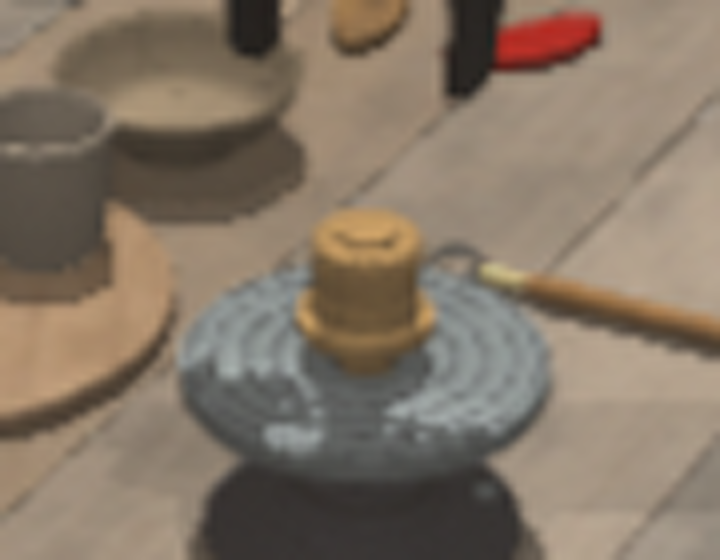

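View pics/w10.png

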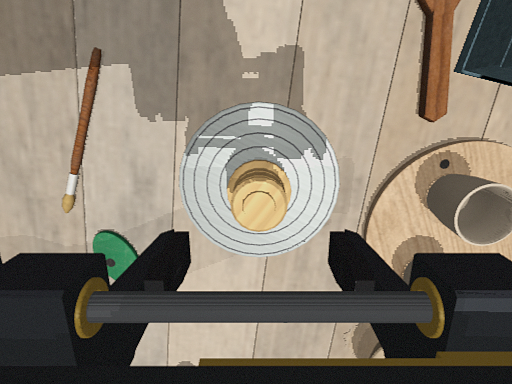

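```bash
python3 -c "
from h import *
o=pickle.load(open('o10.pkl','rb')); print(plane('wrist',264,203,.1425,o))
plan([.4705,-.322,.23],1.0,10)"
```

```text
[0.5542774  0.02802018 0.1425    ]
need 10 end [ 0.4705 -0.3219  0.23  ] yaw 1.0
[{"dx": -35.0, "dy": -9.0, "dz": -2.0, "ax": 0.008, "ay": -0.001, "az": 0.06}, {"dx": -35.0, "dy": -8.0, "dz": -2.0, "ax": 0.0, "ay": 0.0, "az": 0.06}, {"dx": -35.0, "dy": -5.0, "dz": -1.0, "ax": 0.0, "ay": 0.0, "az": 0.06}, {"dx": -36.0, "dy": -3.0, "dz": -2.0, "ax": 0.0, "ay": 0.0, "az": 0.06}, {"dx": -36.0, "dy": 0.0, "dz": -2.0, "ax": 0.0, "ay": 0.0, "az": 0.06}, {"dx": -36.0, "dy": 1.0, "dz": -2.0, "ax": 0.0, "ay": 0.0, "az": 0.06}, {"dx": -35.0, "dy": 4.0, "dz": -1.0, "ax": 0.0, "ay": 0.001, "az": 0.06}, {"dx": -36.0, "dy": 5.0, "dz": -2.0, "ax": 0.0, "ay": 0.0, "az": 0.06}, {"dx": -35.0, "dy": 8.0, "dz": -2.0, "ax": 0.0, "ay": 0.0, "az": 0.06}, {"dx": -34.3, "dy": 9.7, "dz": -1.8, "ax": 0.0, "ay": 0.0, "az": 0.06}]
```

move_arm:
  moves:
    - {"dx": -35,"dy": -9,"dz": -2,"ax": 0,"ay": 0,"az": 0.06}
    - {"dx": -35,"dy": -8,"dz": -2,"ax": 0,"ay": 0,"az": 0.06}
    - {"dx": -35,"dy": -5,"dz": -1,"ax": 0,"ay": 0,"az": 0.06}
    - {"dx": -36,"dy": -3,"dz": -1,"ax": 0,"ay": 0,"az": 0.06}
    - {"dx": -36,"dy": 0,"dz": -1,"ax": 0,"ay": 0,"az": 0.06}
    - {"dx": -36,"dy": 1,"dz": 0,"ax": 0,"ay": 0,"az": 0.06}
    - {"dx": -35,"dy": 4,"dz": 0,"ax": 0,"ay": 0,"az": 0.06}
    - {"dx": -36,"dy": 5,"dz": 0,"ax": 0,"ay": 0,"az": 0.06}
    - {"dx": -35,"dy": 8,"dz": 0,"ax": 0,"ay": 0,"az": 0.06}
    - {"dx": -34,"dy": 9.5,"dz": 0,"ax": 0,"ay": 0,"az": 0.06}

```text
time_s: 14.18
ee_pos: [0.4668, -0.3239, 0.2145]
tool_rot: [-0.0, 0.878, 0.478, -0.0]
ft_force: [0.8, 0.9, 0.1]
width: 0.074
```

move_arm:
  moves:
    - {"dx": 0,"dy": 0,"dz": 6,"ax": 0,"ay": 0,"az": 0}
    - {"dx": 0,"dy": 0,"dz": 10,"ax": 0,"ay": 0,"az": 0}
    - {"dx": 0,"dy": 0,"dz": 14,"ax": 0,"ay": 0,"az": 0}
    - {"dx": 0,"dy": 0,"dz": 14,"ax": 0,"ay": 0,"az": 0}
    - {"dx": 0,"dy": 0,"dz": 10,"ax": 0,"ay": 0,"az": 0}
    - {"dx": 0,"dy": 0,"dz": 6,"ax": 0,"ay": 0,"az": 0}
    - {"dx": 0,"dy": 0,"dz": 0,"ax": 0,"ay": 0,"az": 0}
    - {"dx": 0,"dy": 0,"dz": 0,"ax": 0,"ay": 0,"az": 0}
    - {"dx": 0,"dy": 0,"dz": 0,"ax": 0,"ay": 0,"az": 0}
    - {"dx": 0,"dy": 0,"dz": 0,"ax": 0,"ay": 0,"az": 0}

```text
time_s: 15.02
ee_pos: [0.4683, -0.3224, 0.1555]
tool_rot: [0.001, 0.878, 0.479, 0.0]
ft_force: [0.3, -0.4, 0.5]
width: 0.0737
```

```bash
python3 -c "
from h import *
o=st(); im=snapshot('wrist'); save('w11',im); t=snapshot('top'); save('t11',t,(245,165,310,225),9); pickle.dump(o,open('o11.pkl','wb')); print(proj('wrist',[.4705,-.3235,.135],o))
plan([.4705,-.323,.083],1.0,8)"
```

```text
t 15.02 p [ 0.4683 -0.3224  0.1555] yaw 1.0 tiltz [ 1.2e-03 -7.0e-04 -1.0e+00] F [ 0.3 -0.4  0.5] M [-0.04 -0.04  0.05] w 73.7 j [ 0.72  0.52 -0.25  1.82  0.17  0.83 -0.19]
[262.50438243 229.74746673]
need 2 end [ 0.4704 -0.323   0.083 ] yaw 1.0
[{"dx": 0.0, "dy": 0.0, "dz": 9.0, "ax": 0.001, "ay": 0.0, "az": 0.0}, {"dx": 0.0, "dy": 1.0, "dz": 9.0, "ax": 0.0, "ay": 0.0, "az": 0.0}, {"dx": 0.0, "dy": 0.0, "dz": 9.0, "ax": 0.0, "ay": 0.0, "az": 0.0}, {"dx": 0.0, "dy": 0.0, "dz": 9.0, "ax": 0.0, "ay": 0.0, "az": 0.0}, {"dx": 1.0, "dy": 0.0, "dz": 9.0, "ax": 0.0, "ay": 0.0, "az": 0.0}, {"dx": 0.0, "dy": 1.0, "dz": 9.0, "ax": 0.0, "ay": 0.0, "az": 0.0}, {"dx": 0.0, "dy": 0.0, "dz": 9.0, "ax": 0.0, "ay": 0.0, "az": 0.0}, {"dx": -0.2, "dy": 0.3, "dz": 9.3, "ax": 0.0, "ay": 0.0, "az": 0.0}]
```

View pics/w11.png

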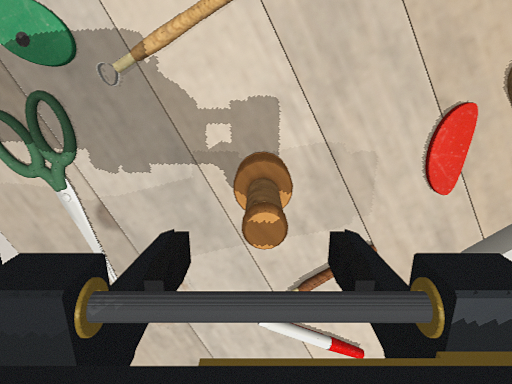

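View pics/t11.png

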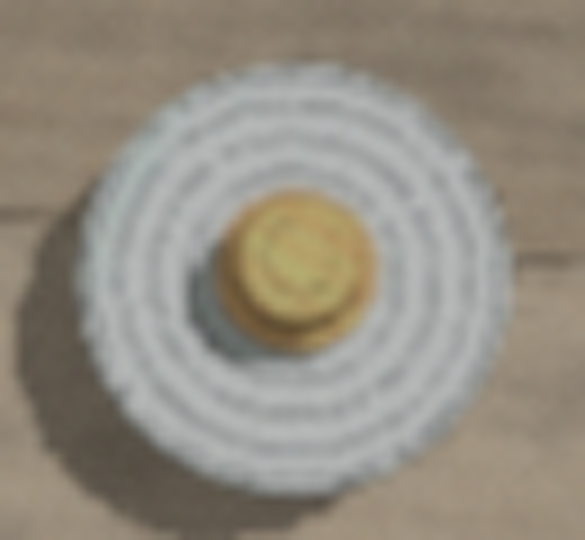

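move_arm:
  moves:
    - {"dx": 1,"dy": 3,"dz": 6,"ax": 0,"ay": 0,"az": 0}
    - {"dx": 0,"dy": 0,"dz": 12,"ax": 0,"ay": 0,"az": 0}
    - {"dx": 0,"dy": 0,"dz": 16,"ax": 0,"ay": 0,"az": 0}
    - {"dx": 0,"dy": 0,"dz": 16,"ax": 0,"ay": 0,"az": 0}
    - {"dx": 0,"dy": 0,"dz": 12,"ax": 0,"ay": 0,"az": 0}
    - {"dx": 0,"dy": 0,"dz": 7,"ax": 0,"ay": 0,"az": 0}
    - {"dx": 0,"dy": 0,"dz": 3,"ax": 0,"ay": 0,"az": 0}
    - {"dx": 0,"dy": 0,"dz": 0,"ax": 0,"ay": 0,"az": 0}
    - {"dx": 0,"dy": 0,"dz": 0,"ax": 0,"ay": 0,"az": 0}
    - {"dx": 0,"dy": 0,"dz": 0,"ax": 0,"ay": 0,"az": 0}

```text
time_s: 15.95
ee_pos: [0.4713, -0.3233, 0.0834]
tool_rot: [0.001, 0.878, 0.479, 0.0]
ft_force: [0.2, 0.1, 0.3]
width: 0.0741
```

move_arm:
  fingers: 18
  newtons: 55
  moves:
    - {"dx": 0,"dy": 0,"dz": 0,"ax": 0,"ay": 0,"az": 0}
    - {"dx": 0,"dy": 0,"dz": 0,"ax": 0,"ay": 0,"az": 0}
    - {"dx": 0,"dy": 0,"dz": 0,"ax": 0,"ay": 0,"az": 0}
    - {"dx": 0,"dy": 0,"dz": 0,"ax": 0,"ay": 0,"az": 0}
    - {"dx": 0,"dy": 0,"dz": 0,"ax": 0,"ay": 0,"az": 0}
    - {"dx": 0,"dy": 0,"dz": 0,"ax": 0,"ay": 0,"az": 0}
    - {"dx": 0,"dy": 0,"dz": 0,"ax": 0,"ay": 0,"az": 0}
    - {"dx": 0,"dy": 0,"dz": 0,"ax": 0,"ay": 0,"az": 0}
    - {"dx": 0,"dy": 0,"dz": 0,"ax": 0,"ay": 0,"az": 0}
    - {"dx": 0,"dy": 0,"dz": 0,"ax": 0,"ay": 0,"az": 0}

```text
time_s: 16.78
ee_pos: [0.4708, -0.323, 0.0826]
tool_rot: [0.0, 0.878, 0.479, -0.0]
ft_force: [0.9, -0.8, -1.4]
width: 0.0265
```

```bash
python3 -c "
from h import *
o=st(); pickle.dump(o,open('o12.pkl','wb'))"
```

```text
t 16.78 p [ 0.4708 -0.323   0.0826] yaw 1.0 tiltz [-0. -0. -1.] F [ 0.9 -0.8 -1.4] M [-0.08 -0.09 -0.03] w 26.5 j [ 0.69  0.63 -0.23  1.84  0.21  0.69 -0.22]
```

move_arm:
  moves:
    - {"dx": 0,"dy": 0,"dz": -6,"ax": 0,"ay": 0,"az": 0}
    - {"dx": 0,"dy": 0,"dz": -14,"ax": 0,"ay": 0,"az": 0}
    - {"dx": 0,"dy": 0,"dz": -24,"ax": 0,"ay": 0,"az": 0}
    - {"dx": 0,"dy": 0,"dz": -30,"ax": 0,"ay": 0,"az": 0}
    - {"dx": 0,"dy": 0,"dz": -30,"ax": 0,"ay": 0,"az": 0}
    - {"dx": 5,"dy": 0,"dz": -30,"ax": 0,"ay": 0,"az": 0}
    - {"dx": 10,"dy": 0,"dz": -20,"ax": 0,"ay": 0,"az": 0}
    - {"dx": 15,"dy": -3,"dz": -12,"ax": 0,"ay": 0,"az": -0.03}
    - {"dx": 20,"dy": -4,"dz": -5,"ax": 0,"ay": 0,"az": -0.05}
    - {"dx": 24,"dy": -5,"dz": 0,"ax": 0,"ay": 0,"az": -0.05}

```text
time_s: 17.62
ee_pos: [0.4987, -0.2523, 0.2542]
tool_rot: [0.0, 0.844, 0.537, 0.0]
ft_force: [0.5, 1.1, -3.8]
width: 0.0266
```

```bash
python3 -c "
from h import *
o=st();print(o['dq'].round(2))
plan([.5503,.0208,.25],1.6,10)"
```

```text
t 17.62 p [ 0.4987 -0.2523  0.2542] yaw 1.134 tiltz [ 6.e-04 -6.e-04 -1.e+00] F [ 0.5  1.1 -3.8] M [ 0.01 -0.12 -0.01] w 26.6 j [ 0.64  0.39 -0.33  1.75  0.14  1.03 -0.17]
[-0.34 -0.06 -0.26  0.18  0.07 -0.05 -0.01]
need 8 end [0.5503 0.0208 0.25  ] yaw 1.6
[{"dx": 27.0, "dy": -7.0, "dz": 0.0, "ax": 0.001, "ay": 0.0, "az": -0.047}, {"dx": 27.0, "dy": -5.0, "dz": 1.0, "ax": 0.0, "ay": 0.0, "az": -0.046}, {"dx": 28.0, "dy": -5.0, "dz": 0.0, "ax": 0.0, "ay": 0.0, "az": -0.047}, {"dx": 27.0, "dy": -3.0, "dz": 1.0, "ax": 0.0, "ay": 0.0, "az": -0.046}, {"dx": 28.0, "dy": -2.0, "dz": 0.0, "ax": 0.0, "ay": 0.0, "az": -0.047}, {"dx": 28.0, "dy": 0.0, "dz": 0.0, "ax": 0.0, "ay": 0.0, "az": -0.047}, {"dx": 28.0, "dy": 1.0, "dz": 1.0, "ax": 0.0, "ay": 0.0, "az": -0.046}, {"dx": 27.0, "dy": 2.0, "dz": 0.0, "ax": 0.0, "ay": 0.0, "az": -0.047}, {"dx": 28.0, "dy": 3.0, "dz": 1.0, "ax": 0.0, "ay": 0.0, "az": -0.047}, {"dx": 27.3, "dy": 4.9, "dz": 0.1, "ax": 0.0, "ay": 0.0, "az": -0.046}]
```

move_arm:
  moves:
    - {"dx": 27,"dy": -7,"dz": 0,"ax": 0,"ay": 0,"az": -0.047}
    - {"dx": 27,"dy": -5,"dz": 0,"ax": 0,"ay": 0,"az": -0.046}
    - {"dx": 28,"dy": -5,"dz": 0,"ax": 0,"ay": 0,"az": -0.047}
    - {"dx": 27,"dy": -3,"dz": 0,"ax": 0,"ay": 0,"az": -0.046}
    - {"dx": 28,"dy": -2,"dz": 0,"ax": 0,"ay": 0,"az": -0.047}
    - {"dx": 28,"dy": 0,"dz": 0,"ax": 0,"ay": 0,"az": -0.047}
    - {"dx": 28,"dy": 1,"dz": 0,"ax": 0,"ay": 0,"az": -0.046}
    - {"dx": 27,"dy": 2,"dz": 0,"ax": 0,"ay": 0,"az": -0.047}
    - {"dx": 22,"dy": 2,"dz": 0,"ax": 0,"ay": 0,"az": -0.047}
    - {"dx": 14,"dy": 3,"dz": 0,"ax": 0,"ay": 0,"az": -0.046}

```text
time_s: 18.45
ee_pos: [0.5461, 0.0053, 0.2525]
tool_rot: [-0.002, 0.695, 0.719, -0.0]
ft_force: [-0.6, -0.3, -2.2]
width: 0.0268
```

```bash
python3 -c "
from h import *
o=st();print(o['dq'].round(2))
plan([.5503,.0258,.236],1.6,4)"
```

```text
t 18.45 p [0.5461 0.0053 0.2525] yaw 1.606 tiltz [-0.0027  0.0018 -1.    ] F [-0.6 -0.3 -2.2] M [ 0.   -0.07  0.  ] w 26.8 j [ 0.31  0.39 -0.52  1.78  0.22  1.03 -0.25]
[-0.18  0.09 -0.12 -0.11  0.11  0.06  0.2 ]
need 1 end [0.5503 0.0258 0.236 ] yaw 1.6
[{"dx": 5.0, "dy": 1.0, "dz": 4.0, "ax": -0.003, "ay": -0.002, "az": 0.002}, {"dx": 5.0, "dy": 1.0, "dz": 4.0, "ax": 0.0, "ay": 0.0, "az": 0.001}, {"dx": 5.0, "dy": 2.0, "dz": 4.0, "ax": 0.0, "ay": 0.0, "az": 0.002}, {"dx": 5.3, "dy": 0.9, "dz": 4.5, "ax": 0.0, "ay": 0.0, "az": 0.001}]
```

move_arm:
  moves:
    - {"dx": 5,"dy": 1,"dz": 4,"ax": 0,"ay": 0,"az": 0}
    - {"dx": 5,"dy": 1,"dz": 4,"ax": 0,"ay": 0,"az": 0}
    - {"dx": 4,"dy": 1,"dz": 3,"ax": 0,"ay": 0,"az": 0}
    - {"dx": 1,"dy": 0,"dz": 1,"ax": 0,"ay": 0,"az": 0}
    - {"dx": 0,"dy": 0,"dz": 0,"ax": 0,"ay": 0,"az": 0}
    - {"dx": 0,"dy": 0,"dz": 0,"ax": 0,"ay": 0,"az": 0}
    - {"dx": 0,"dy": 0,"dz": 0,"ax": 0,"ay": 0,"az": 0}
    - {"dx": 0,"dy": 0,"dz": 0,"ax": 0,"ay": 0,"az": 0}
    - {"dx": 0,"dy": 0,"dz": 0,"ax": 0,"ay": 0,"az": 0}
    - {"dx": 0,"dy": 0,"dz": 0,"ax": 0,"ay": 0,"az": 0}

```text
time_s: 19.28
ee_pos: [0.5501, 0.0152, 0.2419]
tool_rot: [0.0, 0.698, 0.716, 0.0]
ft_force: [0.7, -0.5, -2.7]
width: 0.0266
```

```bash
python3 -c "
from h import *
o=st(); im=snapshot('side'); save('s13',im,(220,100,310,220),5); im=snapshot('wrist'); save('w13',im)
plan([.5503,.0258,.227],1.6,6)"
```

```text
t 19.28 p [0.5501 0.0152 0.2419] yaw 1.595 tiltz [ 2.e-04 -1.e-04 -1.e+00] F [ 0.7 -0.5 -2.7] M [-0.06 -0.05 -0.03] w 26.6 j [ 0.29  0.41 -0.51  1.78  0.23  1.01 -0.29]
need 1 end [0.5503 0.0258 0.227 ] yaw 1.6
[{"dx": 2.0, "dy": 0.0, "dz": 2.0, "ax": 0.0, "ay": 0.0, "az": -0.001}, {"dx": 1.0, "dy": 0.0, "dz": 3.0, "ax": 0.0, "ay": 0.0, "az": 0.0}, {"dx": 2.0, "dy": 0.0, "dz": 2.0, "ax": 0.0, "ay": 0.0, "az": -0.001}, {"dx": 2.0, "dy": 0.0, "dz": 3.0, "ax": 0.0, "ay": 0.0, "az": -0.001}, {"dx": 2.0, "dy": 0.0, "dz": 2.0, "ax": 0.0, "ay": 0.0, "az": -0.001}, {"dx": 1.5, "dy": 0.5, "dz": 2.8, "ax": 0.0, "ay": 0.0, "az": 0.0}]
```

View pics/s13.png

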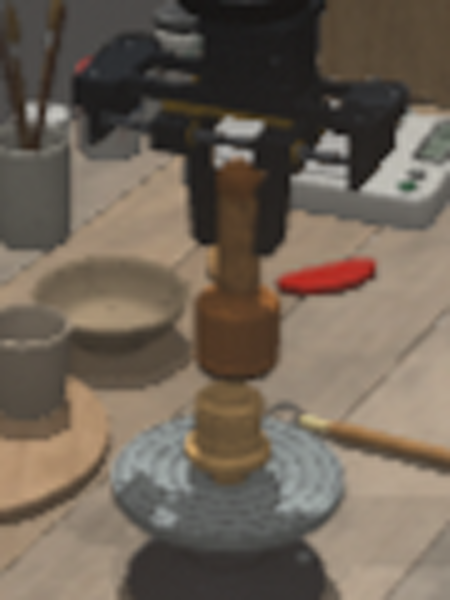

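View pics/w13.png

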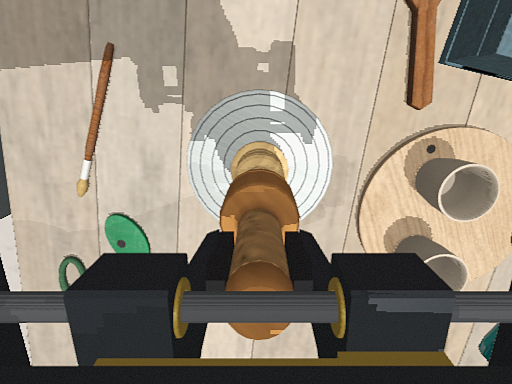

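move_arm:
  moves:
    - {"dx": 3,"dy": 0,"dz": 3,"ax": 0,"ay": 0,"az": 0}
    - {"dx": 4,"dy": 0,"dz": 3,"ax": 0,"ay": 0,"az": 0}
    - {"dx": 3,"dy": 0.3,"dz": 3,"ax": 0,"ay": 0,"az": 0}
    - {"dx": 0.5,"dy": 0,"dz": 2,"ax": 0,"ay": 0,"az": 0}
    - {"dx": 0,"dy": 0,"dz": 1,"ax": 0,"ay": 0,"az": 0}
    - {"dx": 0,"dy": 0,"dz": 1,"ax": 0,"ay": 0,"az": 0}
    - {"dx": 0,"dy": 0,"dz": 1,"ax": 0,"ay": 0,"az": 0}
    - {"dx": 0,"dy": 0,"dz": 1,"ax": 0,"ay": 0,"az": 0}
    - {"dx": 0,"dy": 0,"dz": 1,"ax": 0,"ay": 0,"az": 0}
    - {"dx": 0,"dy": 0,"dz": 0,"ax": 0,"ay": 0,"az": 0}

```text
time_s: 20.22
ee_pos: [0.5501, 0.0258, 0.2257]
tool_rot: [0.0, 0.698, 0.716, 0.0]
ft_force: [-0.0, 0.1, -2.6]
width: 0.0262
```

```bash
python3 -c "
from h import *
o=st()"
```

```text
t 20.22 p [0.5501 0.0258 0.2257] yaw 1.596 tiltz [ 1.e-04 -1.e-04 -1.e+00] F [-0.   0.1 -2.6] M [ 0.02 -0.05  0.  ] w 26.2 j [ 0.27  0.43 -0.51  1.79  0.25  0.98 -0.32]
```

move_arm:
  moves:
    - {"dx": 0,"dy": 0,"dz": 1,"ax": 0,"ay": 0,"az": 0}
    - {"dx": 0,"dy": 0,"dz": 1,"ax": 0,"ay": 0,"az": 0}
    - {"dx": 0,"dy": 0,"dz": 1,"ax": 0,"ay": 0,"az": 0}
    - {"dx": 0,"dy": 0,"dz": 1,"ax": 0,"ay": 0,"az": 0}
    - {"dx": 0,"dy": 0,"dz": 0.5,"ax": 0,"ay": 0,"az": 0}
    - {"dx": 0,"dy": 0,"dz": 0.5,"ax": 0,"ay": 0,"az": 0}
    - {"dx": 0,"dy": 0,"dz": 0,"ax": 0,"ay": 0,"az": 0}
    - {"dx": 0,"dy": 0,"dz": 0,"ax": 0,"ay": 0,"az": 0}
    - {"dx": 0,"dy": 0,"dz": 0,"ax": 0,"ay": 0,"az": 0}
    - {"dx": 0,"dy": 0,"dz": 0,"ax": 0,"ay": 0,"az": 0}

```text
time_s: 21.05
ee_pos: [0.5507, 0.026, 0.2216]
tool_rot: [0.001, 0.698, 0.716, 0.0]
ft_force: [-1.8, 0.1, 6.7]
width: 0.0268
```

move_arm:
  moves:
    - {"dx": 0,"dy": 0,"dz": 0.4,"ax": 0,"ay": 0,"az": 0}
    - {"dx": 0,"dy": 0,"dz": 0.4,"ax": 0,"ay": 0,"az": 0}
    - {"dx": 0,"dy": 0,"dz": 0.4,"ax": 0,"ay": 0,"az": 0}
    - {"dx": 0,"dy": 0,"dz": 0.4,"ax": 0,"ay": 0,"az": 0}
    - {"dx": 0,"dy": 0,"dz": 0.4,"ax": 0,"ay": 0,"az": 0}
    - {"dx": 0,"dy": 0,"dz": 0,"ax": 0,"ay": 0,"az": 0}
    - {"dx": 0,"dy": 0,"dz": 0,"ax": 0,"ay": 0,"az": 0}
    - {"dx": 0,"dy": 0,"dz": 0,"ax": 0,"ay": 0,"az": 0}
    - {"dx": 0,"dy": 0,"dz": 0,"ax": 0,"ay": 0,"az": 0}
    - {"dx": 0,"dy": 0,"dz": 0,"ax": 0,"ay": 0,"az": 0}

```text
time_s: 21.88
ee_pos: [0.5509, 0.0261, 0.2201]
tool_rot: [0.001, 0.698, 0.716, 0.001]
ft_force: [-2.8, -1.1, 10.2]
width: 0.0268
```

```bash
python3 -c "
from h import *
o=st()"
```

```text
t 21.88 p [0.5509 0.0261 0.2201] yaw 1.596 tiltz [ 2.e-03 -2.e-04 -1.e+00] F [-2.8 -1.1 10.2] M [-0.14  0.64 -0.03] w 26.8 j [ 0.26  0.44 -0.51  1.8   0.25  0.97 -0.32]
```

move_arm:
  moves:
    - {"dx": 0,"dy": -0.2,"dz": 0.4,"ax": 0,"ay": 0,"az": 0}
    - {"dx": 0,"dy": -0.2,"dz": 0.4,"ax": 0,"ay": 0,"az": 0}
    - {"dx": 0,"dy": 0,"dz": 0.4,"ax": 0,"ay": 0,"az": 0}
    - {"dx": 0,"dy": 0,"dz": 0.4,"ax": 0,"ay": 0,"az": 0}
    - {"dx": 0,"dy": 0,"dz": 0.4,"ax": 0,"ay": 0,"az": 0}
    - {"dx": 0,"dy": 0,"dz": 0,"ax": 0,"ay": 0,"az": 0}
    - {"dx": 0,"dy": 0,"dz": 0,"ax": 0,"ay": 0,"az": 0}
    - {"dx": 0,"dy": 0,"dz": 0,"ax": 0,"ay": 0,"az": 0}
    - {"dx": 0,"dy": 0,"dz": 0,"ax": 0,"ay": 0,"az": 0}
    - {"dx": 0,"dy": 0,"dz": 0,"ax": 0,"ay": 0,"az": 0}

```text
time_s: 22.72
ee_pos: [0.5509, 0.0261, 0.2186]
tool_rot: [0.001, 0.698, 0.716, 0.001]
ft_force: [-2.5, -1.1, 13.9]
width: 0.0268
```

```bash
python3 -c "
from h import *
o=st()"
```

```text
t 22.72 p [0.5509 0.0261 0.2186] yaw 1.596 tiltz [ 2.9e-03 -2.0e-04 -1.0e+00] F [-2.5 -1.1 13.9] M [-0.21  0.84  0.03] w 26.8 j [ 0.26  0.44 -0.51  1.8   0.26  0.96 -0.32]
```

move_arm:
  moves:
    - {"dx": 0,"dy": -0.2,"dz": 0.4,"ax": 0,"ay": 0,"az": 0}
    - {"dx": 0,"dy": 0,"dz": 0.4,"ax": 0,"ay": 0,"az": 0}
    - {"dx": 0,"dy": 0,"dz": 0.4,"ax": 0,"ay": 0,"az": 0}
    - {"dx": 0,"dy": 0,"dz": 0.4,"ax": 0,"ay": 0,"az": 0}
    - {"dx": 0,"dy": 0,"dz": 0.4,"ax": 0,"ay": 0,"az": 0}
    - {"dx": 0,"dy": 0,"dz": 0,"ax": 0,"ay": 0,"az": 0}
    - {"dx": 0,"dy": 0,"dz": 0,"ax": 0,"ay": 0,"az": 0}
    - {"dx": 0,"dy": 0,"dz": 0,"ax": 0,"ay": 0,"az": 0}
    - {"dx": 0,"dy": 0,"dz": 0,"ax": 0,"ay": 0,"az": 0}
    - {"dx": 0,"dy": 0,"dz": 0,"ax": 0,"ay": 0,"az": 0}

```text
time_s: 23.55
ee_pos: [0.551, 0.0262, 0.2171]
tool_rot: [0.001, 0.698, 0.716, 0.001]
ft_force: [-3.5, -0.9, 16.6]
width: 0.0265
```

```bash
python3 -c "
from h import *
o=st(); im=snapshot('side'); save('s14',im,(220,100,310,220),5)"
```

```text
t 23.55 p [0.551  0.0262 0.2171] yaw 1.596 tiltz [ 3.6e-03 -3.0e-04 -1.0e+00] F [-3.5 -0.9 16.6] M [-0.27  0.91  0.02] w 26.5 j [ 0.26  0.44 -0.51  1.8   0.26  0.96 -0.33]
```

View pics/s14.png

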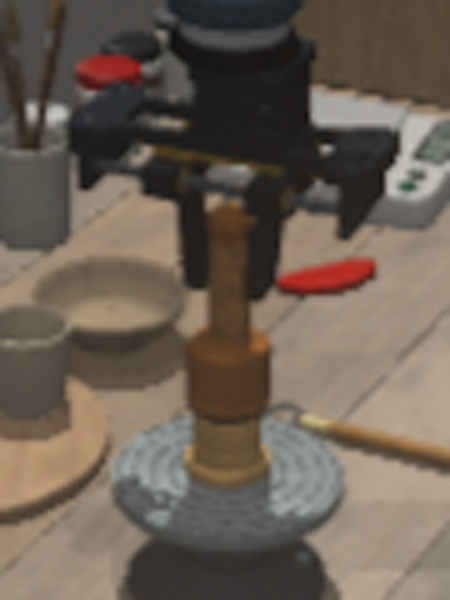

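move_arm:
  moves:
    - {"dx": 0,"dy": 0,"dz": 0.4,"ax": 0,"ay": 0,"az": 0}
    - {"dx": 0,"dy": 0,"dz": 0.4,"ax": 0,"ay": 0,"az": 0}
    - {"dx": 0,"dy": 0,"dz": 0.4,"ax": 0,"ay": 0,"az": 0}
    - {"dx": 0,"dy": 0,"dz": 0.4,"ax": 0,"ay": 0,"az": 0}
    - {"dx": 0,"dy": 0,"dz": 0,"ax": 0,"ay": 0,"az": 0}
    - {"dx": 0,"dy": 0,"dz": 0,"ax": 0,"ay": 0,"az": 0}
    - {"dx": 0,"dy": 0,"dz": 0,"ax": 0,"ay": 0,"az": 0}
    - {"dx": 0,"dy": 0,"dz": 0,"ax": 0,"ay": 0,"az": 0}
    - {"dx": 0,"dy": 0,"dz": 0,"ax": 0,"ay": 0,"az": 0}
    - {"dx": 0,"dy": 0,"dz": 0,"ax": 0,"ay": 0,"az": 0}

```text
time_s: 24.43
ee_pos: [0.5511, 0.0262, 0.2159]
tool_rot: [0.002, 0.698, 0.716, 0.001]
ft_force: [-4.1, -1.3, 19.3]
width: 0.0268
```

```bash
python3 -c "
from h import *
o=st()"
```

```text
t 24.43 p [0.5511 0.0262 0.2159] yaw 1.596 tiltz [ 4.e-03 -3.e-04 -1.e+00] F [-4.1 -1.3 19.3] M [-0.28  1.18  0.01] w 26.8 j [ 0.26  0.44 -0.51  1.8   0.26  0.96 -0.33]
```

move_arm:
  moves:
    - {"dx": 0,"dy": 0,"dz": 0.4,"ax": 0,"ay": 0,"az": 0}
    - {"dx": 0,"dy": 0,"dz": 0.4,"ax": 0,"ay": 0,"az": 0}
    - {"dx": 0,"dy": 0,"dz": 0.4,"ax": 0,"ay": 0,"az": 0}
    - {"dx": 0,"dy": 0,"dz": 0.4,"ax": 0,"ay": 0,"az": 0}
    - {"dx": 0,"dy": 0,"dz": 0,"ax": 0,"ay": 0,"az": 0}
    - {"dx": 0,"dy": 0,"dz": 0,"ax": 0,"ay": 0,"az": 0}
    - {"dx": 0,"dy": 0,"dz": 0,"ax": 0,"ay": 0,"az": 0}
    - {"dx": 0,"dy": 0,"dz": 0,"ax": 0,"ay": 0,"az": 0}
    - {"dx": 0,"dy": 0,"dz": 0,"ax": 0,"ay": 0,"az": 0}
    - {"dx": 0,"dy": 0,"dz": 0,"ax": 0,"ay": 0,"az": 0}

```text
time_s: 25.27
ee_pos: [0.5513, 0.0263, 0.2148]
tool_rot: [0.002, 0.698, 0.716, 0.001]
ft_force: [-4.6, -1.4, 22.9]
width: 0.0264
```

```bash
python3 -c "
from h import *
o=st()"
```

```text
t 25.27 p [0.5513 0.0263 0.2148] yaw 1.596 tiltz [ 4.4e-03 -4.0e-04 -1.0e+00] F [-4.6 -1.4 22.9] M [-0.32  1.46 -0.  ] w 26.4 j [ 0.26  0.44 -0.51  1.8   0.26  0.95 -0.33]
```

```bash
python3 -c "
from ov import *
im=snapshot('side'); box=(235,165,300,220); save('s15',im,box,10)
im=cv2.cvtColor(im,cv2.COLOR_RGB2BGR)
img=cv2.resize(im[box[1]:box[3],box[0]:box[2]],None,fx=10,fy=10,interpolation=cv2.INTER_CUBIC)
img2=np.hstack([img])
overlay('side',img2,None,np.array([.5503,.0262,.0872]),np.eye(3),box,10,(0,0,255)); cv2.imwrite('pics/s15o.png',img2); st()
"
```

```text
t 25.32 p [0.5513 0.0263 0.2148] yaw 1.596 tiltz [ 4.4e-03 -4.0e-04 -1.0e+00] F [-5.1 -0.7 23.5] M [-0.28  1.47  0.01] w 26.8 j [ 0.26  0.44 -0.51  1.8   0.26  0.95 -0.33]
```

View pics/s15.png

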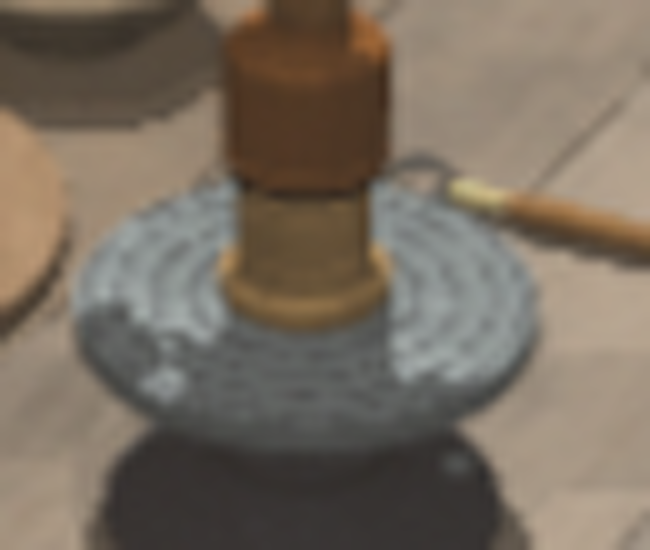

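View pics/s15o.png

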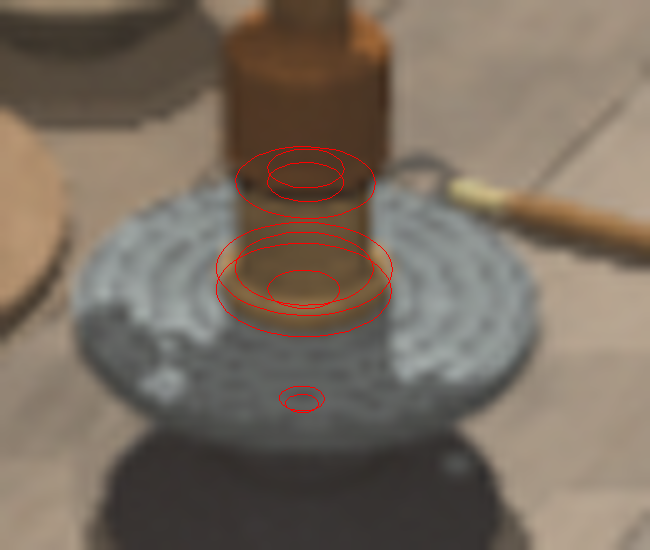

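move_arm:
  moves:
    - {"dx": 0,"dy": 0,"dz": 0.3,"ax": 0,"ay": 0,"az": 0}
    - {"dx": 0,"dy": 0,"dz": 0.3,"ax": 0,"ay": 0,"az": 0}
    - {"dx": 0,"dy": 0,"dz": 0.3,"ax": 0,"ay": 0,"az": 0}
    - {"dx": 0,"dy": 0,"dz": 0.3,"ax": 0,"ay": 0,"az": 0}
    - {"dx": 0,"dy": 0,"dz": 0,"ax": 0,"ay": 0,"az": 0}
    - {"dx": 0,"dy": 0,"dz": 0,"ax": 0,"ay": 0,"az": 0}
    - {"dx": 0,"dy": 0,"dz": 0,"ax": 0,"ay": 0,"az": 0}
    - {"dx": 0,"dy": 0,"dz": 0,"ax": 0,"ay": 0,"az": 0}
    - {"dx": 0,"dy": 0,"dz": 0,"ax": 0,"ay": 0,"az": 0}
    - {"dx": 0,"dy": 0,"dz": 0,"ax": 0,"ay": 0,"az": 0}

```text
time_s: 26.15
ee_pos: [0.5515, 0.0264, 0.2141]
tool_rot: [0.002, 0.698, 0.716, 0.001]
ft_force: [-4.9, -0.8, 26.3]
width: 0.0264
```

```bash
python3 -c "
from h import *
o=st()"
```

```text
t 26.15 p [0.5515 0.0264 0.2141] yaw 1.596 tiltz [ 4.8e-03 -5.0e-04 -1.0e+00] F [-4.9 -0.8 26.3] M [-0.35  1.77  0.03] w 26.4 j [ 0.26  0.45 -0.5   1.81  0.26  0.95 -0.33]
```

move_arm:
  moves:
    - {"dx": 0,"dy": 0,"dz": -3,"ax": 0,"ay": 0,"az": 0}
    - {"dx": 0,"dy": 0,"dz": -6,"ax": 0,"ay": 0,"az": 0}
    - {"dx": 0,"dy": 0,"dz": -10,"ax": 0,"ay": 0,"az": 0}
    - {"dx": 0,"dy": 0,"dz": -14,"ax": 0,"ay": 0,"az": 0}
    - {"dx": -4,"dy": 0,"dz": -10,"ax": 0,"ay": 0,"az": 0.01}
    - {"dx": -12,"dy": -2,"dz": -4,"ax": 0,"ay": 0,"az": 0.03}
    - {"dx": -22,"dy": -4,"dz": 0,"ax": 0,"ay": 0,"az": 0.05}
    - {"dx": -30,"dy": -5,"dz": 0,"ax": 0,"ay": 0,"az": 0.05}
    - {"dx": -34,"dy": -5,"dz": 0,"ax": 0,"ay": 0,"az": 0.06}
    - {"dx": -35,"dy": -4,"dz": 0,"ax": 0,"ay": 0,"az": 0.06}

```text
time_s: 26.98
ee_pos: [0.5167, -0.1108, 0.2572]
tool_rot: [0.0, 0.786, 0.618, -0.0]
ft_force: [0.4, -0.9, -2.6]
width: 0.0264
```

```bash
python3 -c "
from h import *
o=st();print(o['dq'].round(2)); im=snapshot('side'); save('s16',im,(220,100,310,220),5);
plan([.4708,-.323,.2],1.0,9)"
```

```text
t 26.98 p [ 0.5167 -0.1108  0.2572] yaw 1.331 tiltz [-2.e-04 -2.e-04 -1.e+00] F [ 0.4 -0.9 -2.6] M [-0.09 -0.11  0.  ] w 26.4 j [ 0.47  0.34 -0.43  1.82  0.16  1.01 -0.26]
[ 0.59 -0.12  0.3   0.13 -0.16 -0.06  0.2 ]
need 6 end [ 0.4708 -0.323   0.2   ] yaw 1.0
[{"dx": -23.0, "dy": 1.0, "dz": 6.0, "ax": -0.002, "ay": 0.007, "az": 0.035}, {"dx": -23.0, "dy": 2.0, "dz": 7.0, "ax": 0.0, "ay": 0.0, "az": 0.036}, {"dx": -23.0, "dy": 2.0, "dz": 6.0, "ax": 0.0, "ay": -0.001, "az": 0.035}, {"dx": -23.0, "dy": 4.0, "dz": 6.0, "ax": 0.0, "ay": 0.0, "az": 0.035}, {"dx": -22.0, "dy": 4.0, "dz": 7.0, "ax": 0.0, "ay": 0.0, "az": 0.036}, {"dx": -23.0, "dy": 5.0, "dz": 6.0, "ax": 0.0, "ay": 0.0, "az": 0.035}, {"dx": -22.0, "dy": 6.0, "dz": 6.0, "ax": 0.0, "ay": 0.0, "az": 0.035}, {"dx": -22.0, "dy": 6.0, "dz": 7.0, "ax": 0.0, "ay": 0.0, "az": 0.036}, {"dx": -21.9, "dy": 7.8, "dz": 5.9, "ax": 0.0, "ay": 0.0, "az": 0.035}]
```

View pics/s16.png

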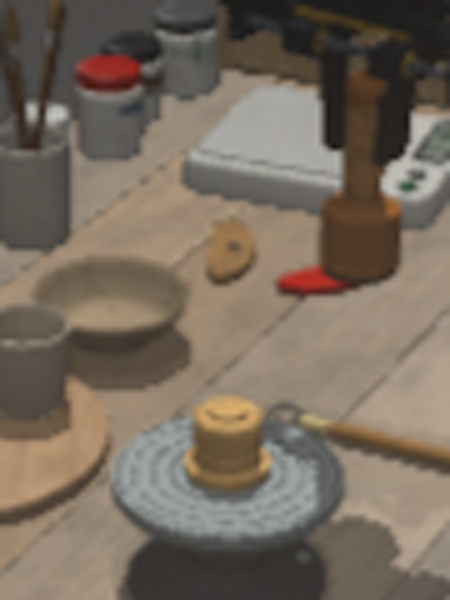

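move_arm:
  moves:
    - {"dx": -26,"dy": 1,"dz": 5,"ax": 0,"ay": 0,"az": 0.035}
    - {"dx": -26,"dy": 2,"dz": 6,"ax": 0,"ay": 0,"az": 0.036}
    - {"dx": -26,"dy": 2,"dz": 6,"ax": 0,"ay": 0,"az": 0.035}
    - {"dx": -26,"dy": 4,"dz": 6,"ax": 0,"ay": 0,"az": 0.035}
    - {"dx": -26,"dy": 4,"dz": 8,"ax": 0,"ay": 0,"az": 0.036}
    - {"dx": -26,"dy": 5,"dz": 10,"ax": 0,"ay": 0,"az": 0.035}
    - {"dx": -19,"dy": 6,"dz": 10,"ax": 0,"ay": 0,"az": 0.035}
    - {"dx": -10,"dy": 6,"dz": 12,"ax": 0,"ay": 0,"az": 0.03}
    - {"dx": -4,"dy": 5,"dz": 12,"ax": 0,"ay": 0,"az": 0.02}
    - {"dx": 0,"dy": 0,"dz": 12,"ax": 0,"ay": 0,"az": 0}

```text
time_s: 27.87
ee_pos: [0.4859, -0.3005, 0.169]
tool_rot: [0.0, 0.869, 0.495, 0.0]
ft_force: [-0.2, 0.3, -3.5]
width: 0.0267
```

```bash
python3 -c "
from h import *
o=st();print(o['dq'].round(2)); 
plan([.4708,-.323,.09],1.0,7)"
```

```text
t 27.87 p [ 0.4859 -0.3005  0.169 ] yaw 1.036 tiltz [ 5.e-04  1.e-04 -1.e+00] F [-0.2  0.3 -3.5] M [ 0.02 -0.05  0.01] w 26.7 j [ 0.68  0.5  -0.27  1.8   0.17  0.86 -0.2 ]
[-0.06  0.18  0.    0.13  0.07 -0.29 -0.04]
need 3 end [ 0.4708 -0.323   0.09  ] yaw 1.0
[{"dx": -4.0, "dy": 0.0, "dz": 11.0, "ax": 0.0, "ay": 0.0, "az": 0.005}, {"dx": -4.0, "dy": 0.0, "dz": 12.0, "ax": 0.0, "ay": 0.0, "az": 0.005}, {"dx": -4.0, "dy": -1.0, "dz": 11.0, "ax": 0.0, "ay": 0.0, "az": 0.006}, {"dx": -3.0, "dy": 0.0, "dz": 11.0, "ax": 0.0, "ay": 0.0, "az": 0.005}, {"dx": -4.0, "dy": 0.0, "dz": 11.0, "ax": 0.0, "ay": 0.0, "az": 0.005}, {"dx": -4.0, "dy": 0.0, "dz": 12.0, "ax": 0.0, "ay": 0.0, "az": 0.005}, {"dx": -4.1, "dy": -0.1, "dz": 11.0, "ax": 0.0, "ay": 0.0, "az": 0.005}]
```

move_arm:
  moves:
    - {"dx": -6,"dy": 0,"dz": 12,"ax": 0,"ay": 0,"az": 0.005}
    - {"dx": -6,"dy": 0,"dz": 12,"ax": 0,"ay": 0,"az": 0.005}
    - {"dx": -6,"dy": -1,"dz": 12,"ax": 0,"ay": 0,"az": 0.006}
    - {"dx": -6,"dy": 0,"dz": 12,"ax": 0,"ay": 0,"az": 0.005}
    - {"dx": -3,"dy": 0,"dz": 10,"ax": 0,"ay": 0,"az": 0.005}
    - {"dx": 0,"dy": 0,"dz": 6,"ax": 0,"ay": 0,"az": 0.005}
    - {"dx": 0,"dy": 0,"dz": 4,"ax": 0,"ay": 0,"az": 0}
    - {"dx": 0,"dy": 0,"dz": 2,"ax": 0,"ay": 0,"az": 0}
    - {"dx": 0,"dy": 0,"dz": 0,"ax": 0,"ay": 0,"az": 0}
    - {"dx": 0,"dy": 0,"dz": 0,"ax": 0,"ay": 0,"az": 0}

```text
time_s: 28.7
ee_pos: [0.4711, -0.3222, 0.1007]
tool_rot: [0.0, 0.876, 0.483, 0.0]
ft_force: [1.1, -0.2, -2.6]
width: 0.0264
```

```bash
python3 -c "
from h import *
o=st();print(o['dq'].round(2)); im=snapshot('side'); save('s17',im,(280,110,360,200),7);"
```

```text
t 28.7 p [ 0.4711 -0.3222  0.1007] yaw 1.008 tiltz [ 8.e-04 -2.e-04 -1.e+00] F [ 1.1 -0.2 -2.6] M [ 0.04 -0.07  0.01] w 26.4 j [ 0.7   0.6  -0.24  1.84  0.2   0.73 -0.21]
[ 0.   -0.01  0.   -0.    0.    0.    0.  ]
```

View pics/s17.png

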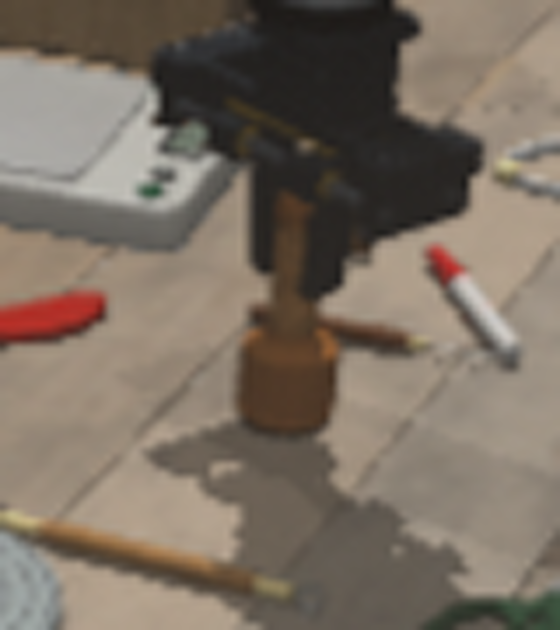

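move_arm:
  moves:
    - {"dx": 0,"dy": 0,"dz": 3,"ax": 0,"ay": 0,"az": 0}
    - {"dx": 0,"dy": 0,"dz": 4,"ax": 0,"ay": 0,"az": 0}
    - {"dx": 0,"dy": 0,"dz": 4,"ax": 0,"ay": 0,"az": 0}
    - {"dx": 0,"dy": 0,"dz": 3,"ax": 0,"ay": 0,"az": 0}
    - {"dx": 0,"dy": 0,"dz": 1,"ax": 0,"ay": 0,"az": 0}
    - {"dx": 0,"dy": 0,"dz": 1,"ax": 0,"ay": 0,"az": 0}
    - {"dx": 0,"dy": 0,"dz": 1,"ax": 0,"ay": 0,"az": 0}
    - {"dx": 0,"dy": 0,"dz": 0.8,"ax": 0,"ay": 0,"az": 0}
    - {"dx": 0,"dy": 0,"dz": 0,"ax": 0,"ay": 0,"az": 0}
    - {"dx": 0,"dy": 0,"dz": 0,"ax": 0,"ay": 0,"az": 0}

```text
time_s: 29.58
ee_pos: [0.4706, -0.3225, 0.0826]
tool_rot: [0.0, 0.876, 0.483, 0.0]
ft_force: [-0.1, 0.0, -1.3]
width: 0.026
```

move_arm:
  fingers: 70
  moves:
    - {"dx": 0,"dy": 0,"dz": 0,"ax": 0,"ay": 0,"az": 0}
    - {"dx": 0,"dy": 0,"dz": 0,"ax": 0,"ay": 0,"az": 0}
    - {"dx": 0,"dy": 0,"dz": 0,"ax": 0,"ay": 0,"az": 0}
    - {"dx": 0,"dy": 0,"dz": 0,"ax": 0,"ay": 0,"az": 0}
    - {"dx": 0,"dy": 0,"dz": 0,"ax": 0,"ay": 0,"az": 0}
    - {"dx": 0,"dy": 0,"dz": -8,"ax": 0,"ay": 0,"az": 0}
    - {"dx": 0,"dy": 0,"dz": -20,"ax": 0,"ay": 0,"az": 0}
    - {"dx": 0,"dy": 0,"dz": -30,"ax": 0,"ay": 0,"az": 0}
    - {"dx": 0,"dy": 0,"dz": -35,"ax": 0,"ay": 0,"az": 0}
    - {"dx": 0,"dy": 0,"dz": -30,"ax": 0,"ay": 0,"az": 0}

```text
time_s: 30.42
ee_pos: [0.4706, -0.3223, 0.208]
tool_rot: [0.0, 0.876, 0.483, 0.0]
ft_force: [0.3, 0.2, 0.4]
width: 0.0701
```

```bash
python3 -c "
from h import *
o=st(); im=snapshot('wrist'); save('w18',im);im=snapshot('side'); save('s18',im,(200,110,360,230),5)
plan([.5503,.026,.215],1.6,10)"
```

```text
t 30.42 p [ 0.4706 -0.3223  0.208 ] yaw 1.008 tiltz [ 7.e-04 -3.e-04 -1.e+00] F [0.3 0.2 0.4] M [-0.04 -0.11 -0.01] w 70.1 j [ 0.73  0.45 -0.27  1.77  0.15  0.94 -0.17]
need 10 end [0.5503 0.026  0.215 ] yaw 1.6
[{"dx": 34.0, "dy": -12.0, "dz": 0.0, "ax": 0.01, "ay": 0.0, "az": -0.059}, {"dx": 34.0, "dy": -10.0, "dz": -1.0, "ax": 0.0, "ay": 0.0, "az": -0.059}, {"dx": 35.0, "dy": -9.0, "dz": 0.0, "ax": 0.0, "ay": 0.0, "az": -0.06}, {"dx": 35.0, "dy": -6.0, "dz": -1.0, "ax": 0.0, "ay": 0.0, "az": -0.059}, {"dx": 36.0, "dy": -3.0, "dz": 0.0, "ax": 0.0, "ay": 0.0, "az": -0.059}, {"dx": 36.0, "dy": -2.0, "dz": 0.0, "ax": 0.0, "ay": 0.0, "az": -0.059}, {"dx": 36.0, "dy": 0.0, "dz": -1.0, "ax": 0.0, "ay": 0.0, "az": -0.06}, {"dx": 35.0, "dy": 2.0, "dz": 0.0, "ax": 0.0, "ay": 0.0, "az": -0.059}, {"dx": 36.0, "dy": 5.0, "dz": -1.0, "ax": 0.0, "ay": 0.0, "az": -0.059}, {"dx": 35.1, "dy": 6.5, "dz": 0.1, "ax": 0.0, "ay": 0.0, "az": -0.059}]
```

View pics/s18.png

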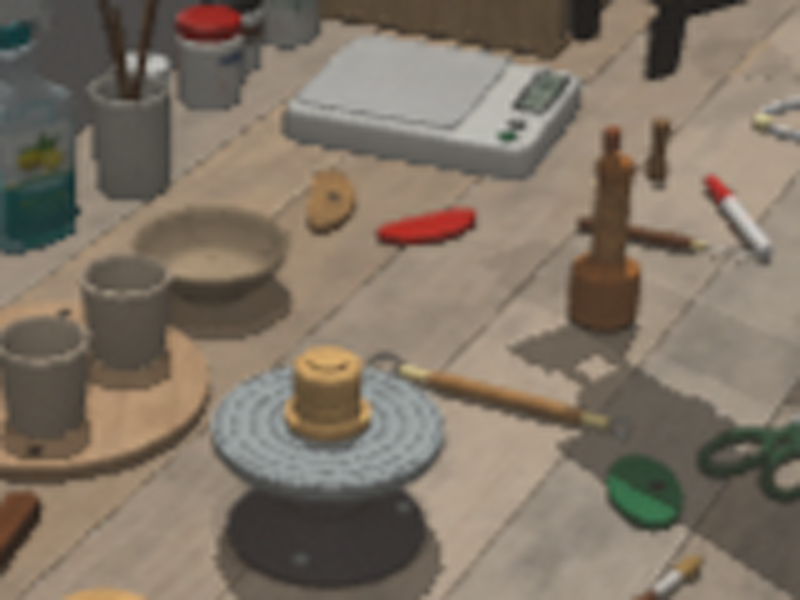

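```bash
python3 -c "
from h import *
plan([.5503,.020,.205],1.1,10)"
```

```text
need 10 end [0.5503 0.02   0.205 ] yaw 1.1
[{"dx": 33.0, "dy": -12.0, "dz": 1.0, "ax": 0.01, "ay": 0.0, "az": -0.009}, {"dx": 33.0, "dy": -11.0, "dz": 0.0, "ax": 0.0, "ay": 0.0, "az": -0.009}, {"dx": 34.0, "dy": -12.0, "dz": 1.0, "ax": 0.0, "ay": 0.0, "az": -0.01}, {"dx": 33.0, "dy": -11.0, "dz": 0.0, "ax": 0.0, "ay": 0.0, "az": -0.009}, {"dx": 34.0, "dy": -10.0, "dz": 1.0, "ax": 0.0, "ay": 0.0, "az": -0.009}, {"dx": 34.0, "dy": -11.0, "dz": 1.0, "ax": 0.0, "ay": 0.0, "az": -0.009}, {"dx": 33.0, "dy": -10.0, "dz": 0.0, "ax": 0.0, "ay": 0.0, "az": -0.01}, {"dx": 34.0, "dy": -9.0, "dz": 1.0, "ax": 0.0, "ay": 0.0, "az": -0.009}, {"dx": 34.0, "dy": -10.0, "dz": 1.0, "ax": 0.0, "ay": 0.0, "az": -0.009}, {"dx": 34.4, "dy": -8.8, "dz": 0.2, "ax": 0.0, "ay": 0.0, "az": -0.009}]
```

move_arm:
  moves:
    - {"dx": 33,"dy": -12,"dz": 0,"ax": 0,"ay": 0,"az": -0.009}
    - {"dx": 33,"dy": -11,"dz": 0,"ax": 0,"ay": 0,"az": -0.009}
    - {"dx": 34,"dy": -12,"dz": 0,"ax": 0,"ay": 0,"az": -0.01}
    - {"dx": 33,"dy": -11,"dz": 0,"ax": 0,"ay": 0,"az": -0.009}
    - {"dx": 34,"dy": -10,"dz": 0,"ax": 0,"ay": 0,"az": -0.009}
    - {"dx": 34,"dy": -11,"dz": 0,"ax": 0,"ay": 0,"az": -0.009}
    - {"dx": 33,"dy": -10,"dz": 0,"ax": 0,"ay": 0,"az": -0.01}
    - {"dx": 34,"dy": -9,"dz": 0,"ax": 0,"ay": 0,"az": -0.009}
    - {"dx": 34,"dy": -10,"dz": 0,"ax": 0,"ay": 0,"az": -0.009}
    - {"dx": 25,"dy": -6,"dz": 0,"ax": 0,"ay": 0,"az": -0.009}

```text
time_s: 31.35
ee_pos: [0.5452, 0.0157, 0.2055]
tool_rot: [-0.001, 0.852, 0.524, 0.0]
ft_force: [-0.1, 0.3, 0.2]
width: 0.0701
```

```bash
python3 -c "
from h import *
o=st(); print(o['dq'].round(2))
plan([.5503,.026,.17],1.1,6)"
```

```text
t 31.35 p [0.5452 0.0157 0.2055] yaw 1.103 tiltz [-1.0e-04  1.2e-03 -1.0e+00] F [-0.1  0.3  0.2] M [-0.03 -0.08 -0.02] w 70.1 j [ 0.2   0.43 -0.39  1.83  0.2   0.92 -0.75]
[-0.49  0.14 -0.06 -0.2   0.1   0.09 -0.46]
need 1 end [0.5503 0.026  0.17  ] yaw 1.1
[{"dx": 2.0, "dy": 0.0, "dz": 6.0, "ax": -0.001, "ay": -0.001, "az": 0.001}, {"dx": 2.0, "dy": 0.0, "dz": 6.0, "ax": 0.0, "ay": 0.0, "az": 0.0}, {"dx": 2.0, "dy": 0.0, "dz": 6.0, "ax": 0.0, "ay": 0.0, "az": 0.001}, {"dx": 2.0, "dy": 0.0, "dz": 6.0, "ax": 0.0, "ay": 0.0, "az": 0.0}, {"dx": 2.0, "dy": 0.0, "dz": 6.0, "ax": 0.0, "ay": 0.0, "az": 0.001}, {"dx": 1.5, "dy": -0.1, "dz": 5.5, "ax": 0.0, "ay": 0.0, "az": 0.0}]
```

Lower partly and settle, then look again.

move_arm:
  moves:
    - {"dx": 0,"dy": 0,"dz": 6,"ax": 0,"ay": 0,"az": 0}
    - {"dx": 0,"dy": 0,"dz": 8,"ax": 0,"ay": 0,"az": 0}
    - {"dx": 0,"dy": 0,"dz": 8,"ax": 0,"ay": 0,"az": 0}
    - {"dx": 0,"dy": 0,"dz": 8,"ax": 0,"ay": 0,"az": 0}
    - {"dx": 0,"dy": 0,"dz": 4,"ax": 0,"ay": 0,"az": 0}
    - {"dx": 0,"dy": 0,"dz": 0,"ax": 0,"ay": 0,"az": 0}
    - {"dx": 0,"dy": 0,"dz": 0,"ax": 0,"ay": 0,"az": 0}
    - {"dx": 0,"dy": 0,"dz": 0,"ax": 0,"ay": 0,"az": 0}
    - {"dx": 0,"dy": 0,"dz": 0,"ax": 0,"ay": 0,"az": 0}
    - {"dx": 0,"dy": 0,"dz": 0,"ax": 0,"ay": 0,"az": 0}

```text
time_s: 32.18
ee_pos: [0.5457, 0.0119, 0.1719]
tool_rot: [0.0, 0.853, 0.523, 0.0]
ft_force: [-0.6, -0.3, 0.5]
width: 0.0704
```

```bash
python3 -c "
from h import *
o=st(); im=snapshot('wrist'); save('w19',im); save('w19c',im,(180,150,340,290),5); pickle.dump(o,open('o19.pkl','wb'))
print(proj('wrist',[.5503,.026,.132],o),o['dq'].round(2))
plan([.5503,.026,.104],1.1,7)"
```

```text
t 32.18 p [0.5457 0.0119 0.1719] yaw 1.1 tiltz [ 7.e-04 -0.e+00 -1.e+00] F [-0.6 -0.3  0.5] M [-0.03 -0.   -0.03] w 70.4 j [ 0.19  0.47 -0.38  1.86  0.23  0.85 -0.77]
[255.01139276 197.14902103] [-0.  0. -0.  0.  0. -0.  0.]
need 2 end [0.5503 0.026  0.104 ] yaw 1.1
[{"dx": 2.0, "dy": 0.0, "dz": 10.0, "ax": 0.001, "ay": 0.0, "az": 0.0}, {"dx": 2.0, "dy": -1.0, "dz": 9.0, "ax": 0.0, "ay": 0.0, "az": 0.0}, {"dx": 2.0, "dy": 0.0, "dz": 10.0, "ax": 0.0, "ay": 0.0, "az": 0.0}, {"dx": 2.0, "dy": 0.0, "dz": 10.0, "ax": 0.0, "ay": 0.0, "az": 0.0}, {"dx": 2.0, "dy": -1.0, "dz": 9.0, "ax": 0.0, "ay": 0.0, "az": 0.0}, {"dx": 3.0, "dy": 0.0, "dz": 10.0, "ax": 0.0, "ay": 0.0, "az": 0.0}, {"dx": 1.6, "dy": -0.2, "dz": 9.9, "ax": 0.0, "ay": 0.0, "az": 0.0}]
```

View pics/w19.png

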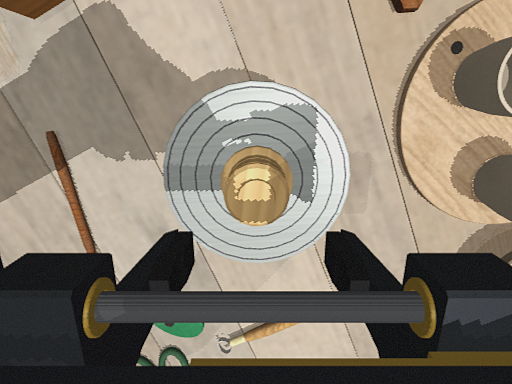

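View pics/w19c.png

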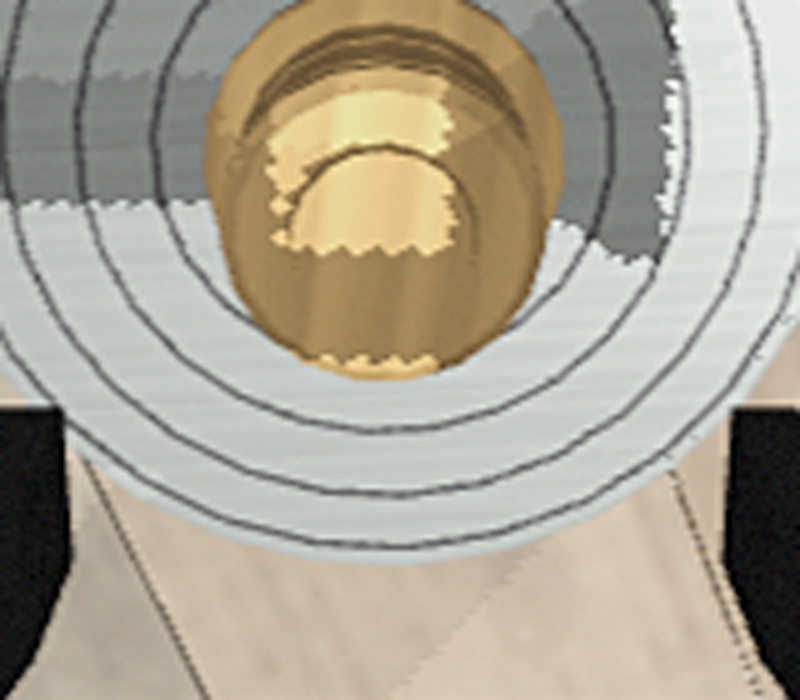

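move_arm:
  moves:
    - {"dx": 2,"dy": -1,"dz": 8,"ax": 0,"ay": 0,"az": 0}
    - {"dx": 4,"dy": -0.5,"dz": 12,"ax": 0,"ay": 0,"az": 0}
    - {"dx": 4,"dy": 0,"dz": 14,"ax": 0,"ay": 0,"az": 0}
    - {"dx": 3,"dy": 0,"dz": 14,"ax": 0,"ay": 0,"az": 0}
    - {"dx": 1,"dy": 0,"dz": 11,"ax": 0,"ay": 0,"az": 0}
    - {"dx": 0,"dy": 0,"dz": 7,"ax": 0,"ay": 0,"az": 0}
    - {"dx": 0,"dy": 0,"dz": 4,"ax": 0,"ay": 0,"az": 0}
    - {"dx": 0,"dy": 0,"dz": 0,"ax": 0,"ay": 0,"az": 0}
    - {"dx": 0,"dy": 0,"dz": 0,"ax": 0,"ay": 0,"az": 0}
    - {"dx": 0,"dy": 0,"dz": 0,"ax": 0,"ay": 0,"az": 0}

```text
time_s: 33.07
ee_pos: [0.5509, 0.0251, 0.1021]
tool_rot: [0.0, 0.853, 0.523, 0.0]
ft_force: [-0.3, 0.4, 0.7]
width: 0.0702
```

```bash
python3 -c "
from h import *
o=st(); im=snapshot('wrist'); save('w20',im)"
```

```text
t 33.07 p [0.5509 0.0251 0.1021] yaw 1.1 tiltz [ 0.001 -0.    -1.   ] F [-0.3  0.4  0.7] M [ 0.02 -0.1   0.03] w 70.2 j [ 0.14  0.59 -0.34  1.88  0.29  0.72 -0.84]
```

View pics/w20.png

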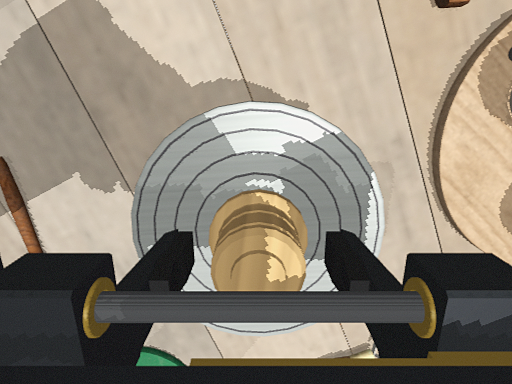

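move_arm:
  fingers: 36
  newtons: 25
  moves:
    - {"dx": 0,"dy": 0,"dz": 0,"ax": 0,"ay": 0,"az": 0}
    - {"dx": 0,"dy": 0,"dz": 0,"ax": 0,"ay": 0,"az": 0}
    - {"dx": 0,"dy": 0,"dz": 0,"ax": 0,"ay": 0,"az": 0}
    - {"dx": 0,"dy": 0,"dz": 0,"ax": 0,"ay": 0,"az": 0}
    - {"dx": 0,"dy": 0,"dz": 0,"ax": 0,"ay": 0,"az": 0}
    - {"dx": 0,"dy": 0,"dz": 0,"ax": 0,"ay": 0,"az": 0}
    - {"dx": 0,"dy": 0,"dz": 0,"ax": 0,"ay": 0,"az": 0}
    - {"dx": 0,"dy": 0,"dz": 0,"ax": 0,"ay": 0,"az": 0}
    - {"dx": 0,"dy": 0,"dz": 0,"ax": 0,"ay": 0,"az": 0}
    - {"dx": 0,"dy": 0,"dz": 0,"ax": 0,"ay": 0,"az": 0}

```text
time_s: 33.95
ee_pos: [0.5505, 0.0252, 0.1017]
tool_rot: [0.0, 0.853, 0.523, 0.0]
ft_force: [-2.4, 0.7, 3.6]
width: 0.0437
```

```bash
python3 -c "
from h import *
o=st()"
```

```text
t 33.95 p [0.5505 0.0252 0.1017] yaw 1.1 tiltz [ 1.e-04 -0.e+00 -1.e+00] F [-2.4  0.7  3.6] M [-0.07  0.22 -0.02] w 43.7 j [ 0.14  0.59 -0.34  1.88  0.29  0.72 -0.84]
```

move_arm:
  moves:
    - {"dx": 0,"dy": 0,"dz": 0,"ax": 0,"ay": 0,"az": -0.02}
    - {"dx": 0,"dy": 0,"dz": 0,"ax": 0,"ay": 0,"az": -0.04}
    - {"dx": 0,"dy": 0,"dz": 0,"ax": 0,"ay": 0,"az": -0.06}
    - {"dx": 0,"dy": 0,"dz": 0,"ax": 0,"ay": 0,"az": -0.07}
    - {"dx": 0,"dy": 0,"dz": 0,"ax": 0,"ay": 0,"az": -0.07}
    - {"dx": 0,"dy": 0,"dz": 0,"ax": 0,"ay": 0,"az": -0.07}
    - {"dx": 0,"dy": 0,"dz": 0,"ax": 0,"ay": 0,"az": -0.07}
    - {"dx": 0,"dy": 0,"dz": 0,"ax": 0,"ay": 0,"az": -0.07}
    - {"dx": 0,"dy": 0,"dz": 0,"ax": 0,"ay": 0,"az": -0.07}
    - {"dx": 0,"dy": 0,"dz": 0,"ax": 0,"ay": 0,"az": -0.07}

```text
time_s: 34.78
ee_pos: [0.5505, 0.0253, 0.1016]
tool_rot: [0.0, 0.655, 0.756, 0.0]
ft_force: [-2.1, 0.0, 3.2]
width: 0.0429
```

```bash
python3 -c "
from h import *
o=st()"
```

```text
t 34.78 p [0.5505 0.0253 0.1016] yaw 1.714 tiltz [ 3.e-04  2.e-04 -1.e+00] F [-2.1  0.   3.2] M [ 0.05  0.19 -0.09] w 42.9 j [ 0.25  0.61 -0.49  1.88  0.41  0.75 -0.33]
```

move_arm:
  moves:
    - {"dx": 0,"dy": 0,"dz": 0,"ax": 0,"ay": 0,"az": -0.07}
    - {"dx": 0,"dy": 0,"dz": 0,"ax": 0,"ay": 0,"az": -0.07}
    - {"dx": 0,"dy": 0,"dz": 0,"ax": 0,"ay": 0,"az": -0.07}
    - {"dx": 0,"dy": 0,"dz": 0,"ax": 0,"ay": 0,"az": -0.07}
    - {"dx": 0,"dy": 0,"dz": 0,"ax": 0,"ay": 0,"az": -0.07}
    - {"dx": 0,"dy": 0,"dz": 0,"ax": 0,"ay": 0,"az": -0.06}
    - {"dx": 0,"dy": 0,"dz": 0,"ax": 0,"ay": 0,"az": -0.04}
    - {"dx": 0,"dy": 0,"dz": 0,"ax": 0,"ay": 0,"az": -0.02}
    - {"dx": 0,"dy": 0,"dz": 0,"ax": 0,"ay": 0,"az": 0}
    - {"dx": 0,"dy": 0,"dz": 0,"ax": 0,"ay": 0,"az": 0}

```text
time_s: 35.62
ee_pos: [0.5506, 0.0254, 0.1016]
tool_rot: [0.0, 0.463, 0.886, 0.0]
ft_force: [-0.9, 1.3, 4.2]
width: 0.0433
```

```bash
python3 -c "
from h import *
o=st(); im=snapshot('wrist'); save('w21',im)"
```

```text
t 35.62 p [0.5506 0.0254 0.1016] yaw 2.179 tiltz [ 5.e-04  4.e-04 -1.e+00] F [-0.9  1.3  4.2] M [ 0.2   0.06 -0.  ] w 43.3 j [ 0.33  0.64 -0.61  1.87  0.5   0.78  0.06]
```

View pics/w21.png

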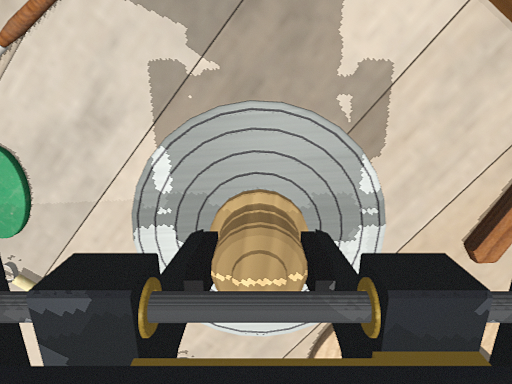

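```bash
python3 -c "
import cv2,numpy as np
out=[]
for n in ('w20','w21'):
    im=cv2.imread(f'pics/{n}.png',0)[95:260,125:390].astype(np.float32)
    hp=im-cv2.GaussianBlur(im,(0,0),5)
    out.append(cv2.resize(np.clip(128+hp*6,0,255).astype(np.uint8),None,fx=1.8*1.5,fy=1.8*1.0*1.0))
cv2.imwrite('pics/cmp.png',np.vstack(out)[:600])
"
```

```text
(no output)
```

View pics/cmp.png

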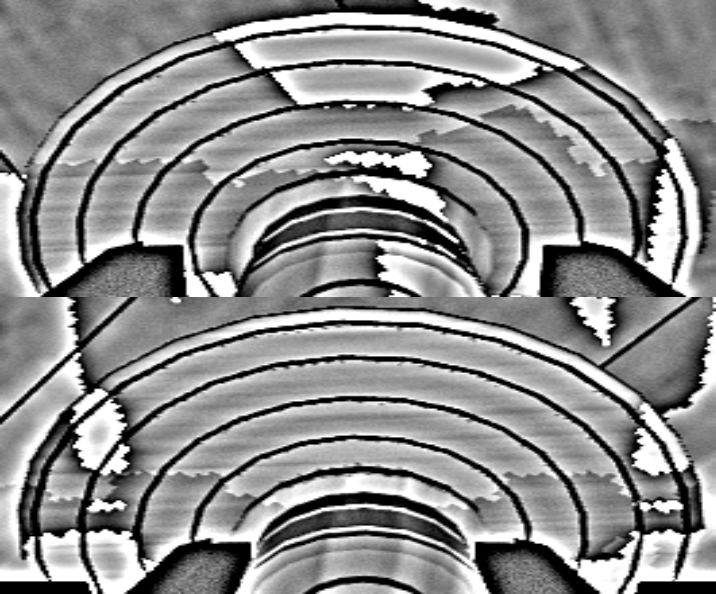

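move_arm:
  fingers: 74
  moves:
    - {"dx": 0,"dy": 0,"dz": 0,"ax": 0,"ay": 0,"az": 0}
    - {"dx": 0,"dy": 0,"dz": 0,"ax": 0,"ay": 0,"az": 0}
    - {"dx": 0,"dy": 0,"dz": 0,"ax": 0,"ay": 0,"az": 0}
    - {"dx": 0,"dy": 0,"dz": 0,"ax": 0,"ay": 0,"az": 0}
    - {"dx": 0,"dy": 0,"dz": 0,"ax": 0,"ay": 0,"az": 0}
    - {"dx": 0,"dy": 0,"dz": -8,"ax": 0,"ay": 0,"az": 0}
    - {"dx": 0,"dy": 0,"dz": -18,"ax": 0,"ay": 0,"az": 0}
    - {"dx": 0,"dy": 0,"dz": -28,"ax": 0,"ay": 0,"az": 0}
    - {"dx": 0,"dy": 0,"dz": -28,"ax": 0,"ay": 0,"az": 0}
    - {"dx": 0,"dy": 0,"dz": -20,"ax": 0,"ay": 0,"az": 0}

```text
time_s: 36.5
ee_pos: [0.551, 0.0256, 0.2063]
tool_rot: [0.001, 0.462, 0.887, 0.001]
ft_force: [1.5, 0.5, -0.1]
width: 0.0739
```

move_arm:
  moves:
    - {"dx": 0,"dy": 0,"dz": -10,"ax": 0,"ay": 0,"az": 0}
    - {"dx": 0,"dy": 0,"dz": 0,"ax": 0,"ay": 0,"az": 0}
    - {"dx": 0,"dy": 0,"dz": 0,"ax": 0,"ay": 0,"az": 0}
    - {"dx": 0,"dy": 0,"dz": 0,"ax": 0,"ay": 0,"az": 0}
    - {"dx": 0,"dy": 0,"dz": 0,"ax": 0,"ay": 0,"az": 0}
    - {"dx": 0,"dy": 0,"dz": 0,"ax": 0,"ay": 0,"az": 0}
    - {"dx": 0,"dy": 0,"dz": 0,"ax": 0,"ay": 0,"az": 0}
    - {"dx": 0,"dy": 0,"dz": 0,"ax": 0,"ay": 0,"az": 0}
    - {"dx": 0,"dy": 0,"dz": 0,"ax": 0,"ay": 0,"az": 0}
    - {"dx": 0,"dy": 0,"dz": 0,"ax": 0,"ay": 0,"az": 0}

```text
time_s: 37.33
ee_pos: [0.5504, 0.0252, 0.2134]
tool_rot: [-0.0, 0.463, 0.887, -0.0]
ft_force: [-0.1, -0.0, 0.8]
width: 0.0735
```

```bash
python3 -c "
from h import *
o=st(); im=snapshot('wrist'); save('w22',im); im=snapshot('side'); save('s22',im,(150,100,360,300),3.0); print(o['dq'].round(3))
import numpy as np
A=cv2.imread('pics/w2c.png'); 
w=cv2.imread('pics/w22.png')[100:250,180:340]; w=cv2.resize(w,None,fx=4,fy=4)
b=cv2.resize(cv2.imread('pics/w2.png')[80:250,180:345],None,fx=4,fy=4,interpolation=cv2.INTER_CUBIC)
f=lambda m:np.clip(128+5*(m.astype(np.float32)-cv2.GaussianBlur(m.astype(np.float32),(0,0),15)),0,255).astype(np.uint8)
h=min(len(w),len(b)); c=np.hstack([f(b)[:h],f(w)[:h]]); c=cv2.resize(c,(800,int(h*800/c.shape[1]))); cv2.imwrite('pics/cmp2.png',c)"
```

```text
t 37.33 p [0.5504 0.0252 0.2134] yaw 2.18 tiltz [-2.e-04  0.e+00 -1.e+00] F [-0.1 -0.   0.8] M [ 0.   -0.13 -0.  ] w 73.5 j [ 0.4   0.49 -0.7   1.8   0.37  0.99  0.16]
[ 0.001 -0.003 -0.002  0.001 -0.001 -0.001 -0.001]
```

View pics/s22.png

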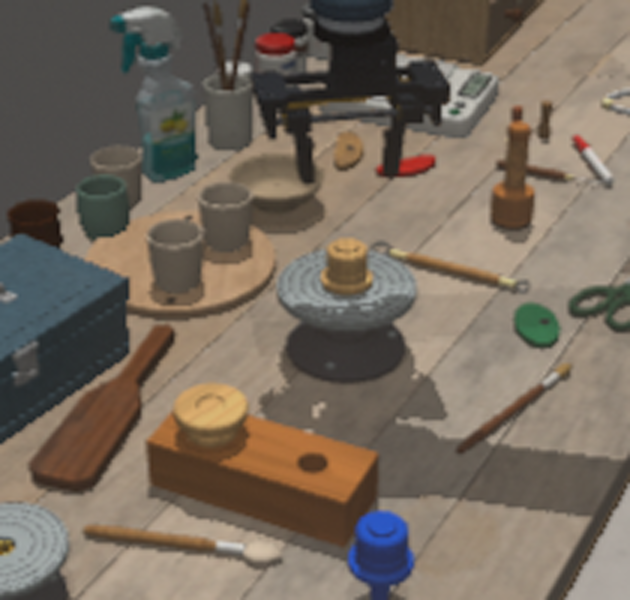

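View pics/cmp2.png

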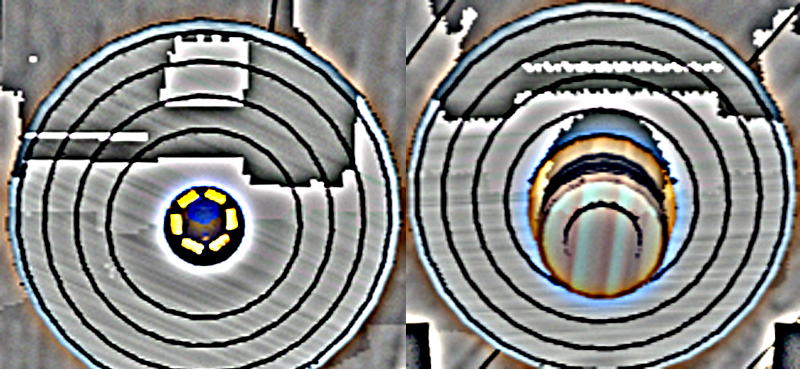

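```bash
python3 -c "
from rig import robot
print(robot.finish_job())"
```

```text
the job is handed in; nothing more can be done
None
```

The narrow chuck is seated tight in the larger banding wheel, and the fit check passed. I handed the job in at about 37.5 s, with the gripper open and clear above the wheel.

- **Lowering:** The shank went into the socket with no more than about 2–3 N, and I let go there. The chuck then stood upright.
- **Seating:** I did this as a slow steady push in small steps rather than separate taps. The push rose smoothly to about 29 N, so it stayed under the 45 N limit. I took it as tight because each step sank less and 25 N no longer drove it in, but I did not push on to the hard stop. The collar ended about 2–4 mm above the disc.
- **Tamper:** It is back upright on its original spot, and its height there showed no slip in the grip.
- **Fit check:** I gripped the chuck and turned it 1.08 rad (62°) anticlockwise. The disc's brush marks turned by about the same amount (by eye), and the moment about the wheel's axis stayed at or below about 0.09 N m, close to the bearing drag.

The last pictures show the chuck upright in the wheel and the tamper standing. The wide chuck, the two cups and the bowl look unmoved. No check failed. The cameras disagreed on the wheel's position by up to about 3 mm, and I corrected for it using the side forces felt during insertion.

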